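# Pack up a gear pump in line with its drive

## Task

Pick from the four packing plates the combination that brings the gear pump's shaft line as near as possible to the height of the clamped drive, lay them flat on the stand's base plate below the pump's place, and stand the pump from the case on top, its round cap central and square to the magnet rotor with an air gap of about 5 mm between the two faces. Then, with the pump let go, flick the rotor with a finger so that it coasts round freely through at least a full turn without rubbing on anything. Leave the glassware on the bench (flask, beaker, jar and bottle) where it stands.

Things in the scene. Friction and masses are not known exactly. Their poses are not given: they have to be found in the camera images.
- stand: Fixed rod stand, grey base plate 10 mm thick, its top (where the packing plates go) 10 mm above the bench. Origin: bench level, straight below the rotor's front centre. y runs along the drive shaft from rotor to motor (the rotor faces -y); x across it, away from the robot at yaw 0; z up. Base: x -75 to +110, y -130 to +170 mm. Rod: 12 mm thick, 300 mm high, at x +85, y +100 mm.
- drive: Fixed white stirrer motor, 66 mm square, clamped level to the stand's rod at a height that differs from start to start. Origin: on the shaft axis, in the plane of the rotor's front face, 77 to 91 mm above the bench; axes as the stand's. Motor: y +38 to +162 mm, reaching 34 mm from the axis; 54 mm collar from y +25.
- rotor_face (a point): Centre of the rotor's flat front face, on the drive axis (same point and axes as drive). With the pump in line with it, the underside of the pump's foot is 40 mm lower.
- rotor (a joint): Rotor angle (rad); at 0 one lug points straight up, starts within 0.4 of that; grows as the top lug moves to stand +x. Aluminium disc, 72 mm across, 14 mm thick (y 0 to +14 of the drive), with four finger lugs at right angles, 16 mm wide, out to 58 mm from the axis, so higher than motor and pump cap. 0.2 kg; hardly any friction: after a brisk flick it coasts for turns.
- pump: Loose steel gear pump head, about 0.65 kg. Origin: underside of its foot, midway between its end faces; y to the round-cap end, z up. Block 52 mm wide (x), y -33 to +11, z 14 to 68 mm, flat rear face; cap 59 mm across, y +11 to +33, centre z 40; foot 58 mm wide, y -33 to +25. Two flush brass ports on top. Centre of mass about y -2, z 39.
- pump_face (a point): Centre of the flat end face of the pump's round magnet cap: 33 mm along the pump's y from its origin, 40 mm above the underside of its foot; axes as the pump's.
- case: Fixed open case, the pump upright in its pocket. Origin: bench level, mid-box; y along the pump. 100 x 176 mm, rim 76, floor 10 mm above the bench. Pocket 62 mm wide (x) beside the pump: no room for fingers. A finger well at each end of the pump, 42 mm wide (x), y 35 to 79 mm either way. The opened lid lies flat at its -x side, 17 mm thick, out to x -143.
- plate_8: Loose grey PVC packing plate, 100 mm (x) x 56 mm (y), 8 mm thick; one of four alike but for thickness (8, 12, 16 and 24 mm), which lie flat on the bench in random order. Origin: centre of its underside.
- plate_12: Loose grey PVC packing plate, 100 mm (x) x 56 mm (y), 12 mm thick; one of four alike but for thickness (8, 12, 16 and 24 mm), which lie flat on the bench in random order. Origin: centre of its underside.
- plate_16: Loose grey PVC packing plate, 100 mm (x) x 56 mm (y), 16 mm thick; one of four alike but for thickness (8, 12, 16 and 24 mm), which lie flat on the bench in random order. Origin: centre of its underside.
- plate_24: Loose grey PVC packing plate, 100 mm (x) x 56 mm (y), 24 mm thick; one of four alike but for thickness (8, 12, 16 and 24 mm), which lie flat on the bench in random order. Origin: centre of its underside.
- flask: Bystander, loose, to be left alone: glass flask, 84 mm bulb, 136 mm tall, resting on a fixed cork ring; origin at the bottom of its bulb.
- jar: Bystander, loose, to be left alone: amber jar, 54 mm across, 62 mm high; origin at its underside's centre.
- beaker: Bystander, loose, to be left alone: glass beaker, 68 mm across, 90 mm high; origin at its underside's centre.
- reagent: Bystander, loose, to be left alone: glass bottle, 64 mm across, 130 mm high; origin at its underside's centre.
There are look-alikes about, which are no part of the job. Leave any red or yellow look-alike of the plate_12 alone.

How it is judged (in metres and radians):
On the way, in this order (a step that is already met when the one before it is completed fails the run):
1. the pump stands by itself on the packing plates, in line with the rotor, with the air gap (x of pump_face in the frame of rotor_face between -0.004 and 0.004 m and y of pump_face in the frame of rotor_face between -0.009 and -0.0015 m and z of pump_face in the frame of rotor_face between -0.003 and 0.003 m and angle between the y axis of pump and the y axis of stand, either way round below 0.1 rad and angle between pump's own z axis and vertical below 0.04 rad and linear speed of pump below 0.01 m/s and contact force between pump and the arm below 0.05 N and contact force between pump and the fingers below 0.05 N), for 0.2 s.
2. after that the rotor has gone round about a full turn and is still coasting, touched by nothing ((value of joint rotor above 5.6 rad or value of joint rotor below -5.6 rad) and (velocity of joint rotor above 0.2 rad/s or velocity of joint rotor below -0.2 rad/s) and contact force between rotor and anything else below 0.05 N), for 0.05 s.
At the end, for the whole second after the job is handed in: The pump stands still, released and upright (within 0.04 rad) on the packing plates: the centre of its cap within 3 mm in height and 4 mm sideways of the drive axis, turned at most 0.1 rad from square, the faces 1.5 to 9 mm apart; nothing touches the rotor and the plates are at rest (all of step 1 and contact force between rotor and anything else below 0.05 N and linear speed of each of plate_8, plate_12, plate_16, plate_24 below 0.01 m/s).
It fails at once if the flask, beaker, jar or bottle is moved by more than 30 mm (distance of any of flask, beaker, jar, reagent from where it was at the start of the episode above 0.03 m).
It also fails if it takes over 72 s, if anything falls off the work surface, if the arm or the gripper's body presses on something with over 40 N, if the wrist force passes 120 N, or if a joint passes its speed limit or range.

## Robot

A 6-joint arm with a two-finger parallel gripper is mounted at the origin on the work surface. World frame = base frame: x ahead of the robot, y to its left, z up, the work surface at z = 0. Lengths are in m, angles in degrees, forces in N, time in s.
With the tool pointing down it reaches from about 0.3 to 0.775 m from the base axis. Payload 14.6 kg.
Tool frame: the origin (TCP) lies midway between the tips of the shut fingers; the grasp point (between the pads) lies 19 mm behind it; z points along the fingers, x is the direction in which the jaws open and shut, and the axes are right-handed (so a half turn about z gives the same grasp; the last joint's range is limited). The gripper opens to 94 mm and grips with 3 to 60 N. Pads are 16 mm wide; open, the fingers measure 119 mm over their backs; the gripper's body (75 mm by 177 mm) begins 78 mm behind the grasp point.
Start: joints at [-79.16, 17.183, 87.147, -0, 75.671, -3.816], TCP at [0.139, -0.532, 0.205] pointing down, gripper open.
Joint ranges: [-173.82, 173.82], [-45.26, 126.66], [13.44, 144.39], [-59.66, 239.66], [0, 175.72], [-146.38, 146.38]. Speed limits (degrees/s): [127.2, 127.2, 147.25, 180, 180, 180].

## Interface

Orientations are given as [roll, pitch, yaw] about the fixed x, y, z axes, in that order (R = Rz(yaw) Ry(pitch) Rx(roll)).
In Python, from bench import get_obs, viewer, robot gives the robot as it stands.
- The arm moves only by the tool jog_arm, never from a script. Its argument "targets" is a list that holds one entry, the list of rows, each a list of 7 numbers: the shift along the tool's x, y, z in cm, then the turn, a rotation vector about the tool's x, y, z in rad, then the opening, from -1 (shut) to 1 (fully open). A call has 1 to 5 rows; each row is the pose to reach, as a shift and turn from the pose commanded when the call began, along the tool's axes at that moment; what a row does not reach only later rows make up. A row lasts 1/8 s, in which the tool goes at most 62.5 mm and 10.7 degrees, less where a joint would pass 70% of its speed; a pose out of reach is approached as far as the arm can. A call with a gripper value outside its range is refused whole. The fingers move at their own pace and stop on an object; the grip force is fixed at half the most. Time passes only in rows, so rows that repeat a pose let the fingers close. It gives the time, the measured TCP pose, the force and the opening at its end, in the units of the state.
- get_obs(): the state, without advancing time (a new reading comes with each control period).
- viewer.capture(name): name is "side" or "top" or "wrist"; returns the picture (420x560x3 uint8, red, green, blue); there is no depth.
- viewer.camera_params(name): a dict with "fx", "fy", "cx", "cy" (pixels), "D" ([k1, k2, p1, p2, k3] as OpenCV has them; the pictures are not rectified), "extrinsics" (4x4, takes a point from camera to world coordinates). Camera axes: x right, y down, z forward; pixel columns grow to the right and rows downward; lengths in m; the calibration is good to about 2 mm. A picture is of the moment at which its call begins: read the wrist's pose just before it. camera_params takes no time and is no camera call; for the wrist camera it gives the pose at the moment of the call.
- robot.finish_job(): hands the job in, once; it reports no verdict.
The state is a dict: "time_s": time; "joints": joint angles; "qvel": joint speeds; "effort": joint torques, N m; "eef_pos": TCP position; "eef_rot": TCP orientation; "force": force on the tool from outside, world axes, zero at the start; "torque": the same for the moment, N m; "width": finger opening in m.
Only numpy, scipy, OpenCV 4.12 (cv2) and the standard library are available. Lean on these libraries where they do the work, as an engineer would, in place of code of your own. Each camera call takes 0.05 s, during which the arm holds its last target.

## Working session

There is one attempt and no reset: what is moved stays moved. The work goes in short steps, Python scripts to look and compute and a tool call to move; the robot and the scene stay as the last step left them, time stands still between calls to the robot, and variables do not carry over. Pictures are saved under pics/ and viewed, and the job is handed in when it is done.

Besides the shell and the picture viewer there is one more tool, called after "Call:" by a JSON object that holds its "op" and its "data". jog_arm: Moves the arm, as the interface text tells. Its arguments: {"type":"object","properties":{"targets":{"type":"array","items":{"type":"array","items":{"type":"array","items":{"type":"number"}}}}},"required":["targets"]}

```bash
ls; mkdir -p pics; python3 - <<'E'
from bench import get_obs, viewer, robot
import cv2
print(get_obs())
for n in ["side","top","wrist"]:
    p=viewer.camera_params(n); print(n,p)
    im=viewer.capture(n); cv2.imwrite(f"pics/{n}0.png",im[:,:,::-1])
E
```

```text
pics
{'time_s': 0.0, 'joints': array([-7.91593587e+01,  1.72161891e+01,  8.71808698e+01, -4.60772301e-04,
        7.56684902e+01, -3.81546749e+00]), 'qvel': array([-0.03695665,  0.01453092, -0.03415458, -0.00070728,  0.01706886,
        0.04519913]), 'effort': array([ 1.61788084e-03, -5.31808913e+01, -3.52738202e+01,  7.08793220e-02,
        2.43961177e-02, -9.20255206e-05]), 'eef_pos': array([ 0.13910961, -0.5318494 ,  0.20487675]), 'eef_rot': array([-1.79996083e+02,  6.54335901e-02, -7.53437747e+01]), 'force': array([ 0.23861174, -0.01756062, -0.26131624]), 'torque': array([0.02808543, 0.01153422, 0.02906001]), 'width': 0.09388370864315662}
side {'fx': 496.26260461030927, 'fy': 496.26260461030927, 'cx': 277.41567543527157, 'cy': 206.84700871761825, 'D': array([-0.14118349,  0.        ,  0.        ,  0.        ,  0.        ]), 'extrinsics': array([[-0.96050926, -0.17920374,  0.21285671,  0.23355851],
       [-0.27812666,  0.59574831, -0.75347827,  1.10401284],
       [ 0.0082171 , -0.78292399, -0.62206311,  1.04543563],
       [ 0.        ,  0.        ,  0.        ,  1.        ]])}

[... 283 characters left out ...]
0.00284179,  0.00453603, -0.04432161],
       [-0.00498164, -0.18407583, -0.98289942,  1.196614  ],
       [ 0.        ,  0.        ,  0.        ,  1.        ]])}
wrist {'fx': 293.3863756672759, 'fy': 293.3863756672759, 'cx': 281.1760027156042, 'cy': 207.70524718050396, 'D': array([0.00586448, 0.        , 0.        , 0.        , 0.        ]), 'extrinsics': array([[ 2.52632754e-01, -9.41734529e-01, -2.22064786e-01,
         2.03786906e-01],
       [-9.67561899e-01, -2.46082187e-01, -5.71623042e-02,
        -5.15952344e-01],
       [-8.14472496e-04,  2.29302496e-01, -9.73354869e-01,
         3.83944375e-01],
       [ 0.00000000e+00,  0.00000000e+00,  0.00000000e+00,
         1.00000000e+00]])}
```

View pics/side0.png

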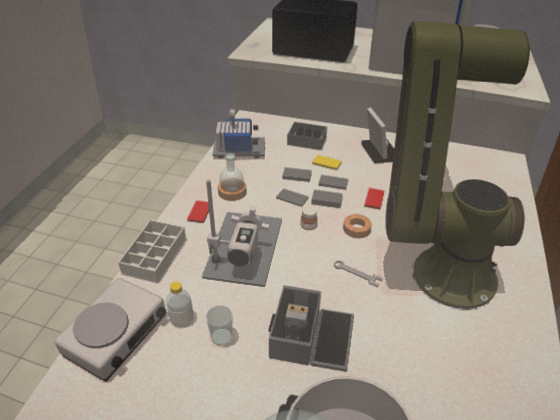

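View pics/top0.png

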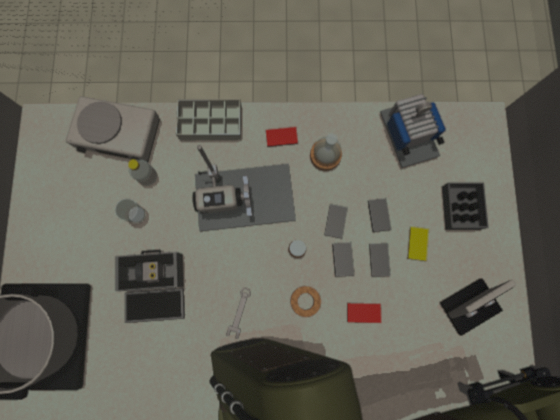

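View pics/wrist0.png

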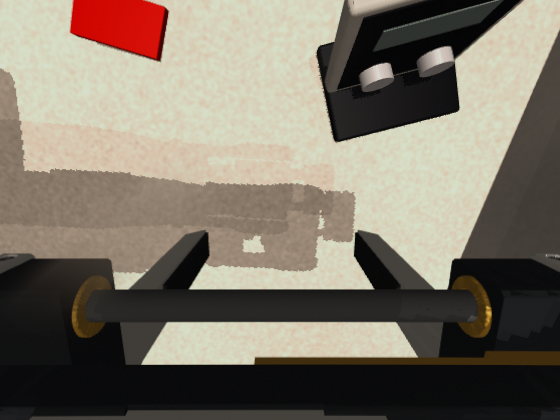

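```bash
cat > h.py <<'E'
import numpy as np, cv2
from bench import get_obs, viewer, robot
def K(p): return np.array([[p['fx'],0,p['cx']],[0,p['fy'],p['cy']],[0,0,1.]])
def p2w(name,uv,z,p=None):
    p=p or viewer.camera_params(name); uv=np.array(uv,float).reshape(-1,1,2)
    n=cv2.undistortPoints(uv,K(p),p['D']).reshape(-1,2)
    T=p['extrinsics']; d=np.c_[n,np.ones(len(n))]@T[:3,:3].T; o=T[:3,3]
    z=np.broadcast_to(z,(len(n),)); return o+d*((z-o[2])/d[:,2])[:,None]
def w2p(name,X,p=None):
    p=p or viewer.camera_params(name); T=np.linalg.inv(p['extrinsics'])
    X=np.array(X,float).reshape(-1,3)
    return cv2.projectPoints(X,cv2.Rodrigues(T[:3,:3])[0],T[:3,3],K(p),p['D'])[0].reshape(-1,2)
def crop(src,dst,u0,v0,u1,v1,s):
    im=cv2.imread(src)[v0:v1,u0:u1]; cv2.imwrite(dst,cv2.resize(im,None,fx=s,fy=s,interpolation=cv2.INTER_CUBIC))
def snap(name,dst):
    p=viewer.camera_params(name); cv2.imwrite(dst,viewer.capture(name)[:,:,::-1]); return p
E
python3 - <<'E'
from h import *
crop('pics/top0.png','pics/t0a.png',180,140,310,235,6)
crop('pics/top0.png','pics/t0b.png',310,180,440,290,6)
crop('pics/top0.png','pics/t0c.png',100,235,200,330,6)
crop('pics/side0.png','pics/s0a.png',200,170,290,290,5)
crop('pics/side0.png','pics/s0b.png',260,140,390,220,6)
crop('pics/side0.png','pics/s0c.png',260,280,360,370,6)
E
```

```text
(no output)
```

View pics/t0a.png

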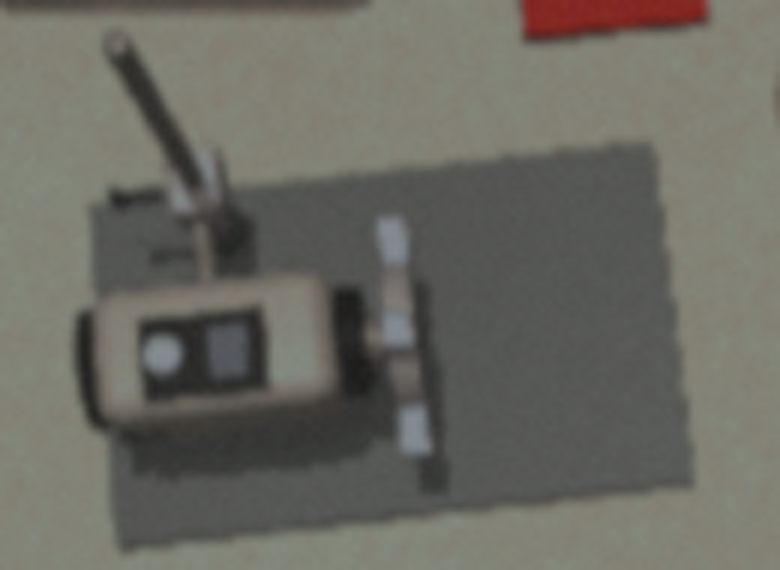

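View pics/t0b.png

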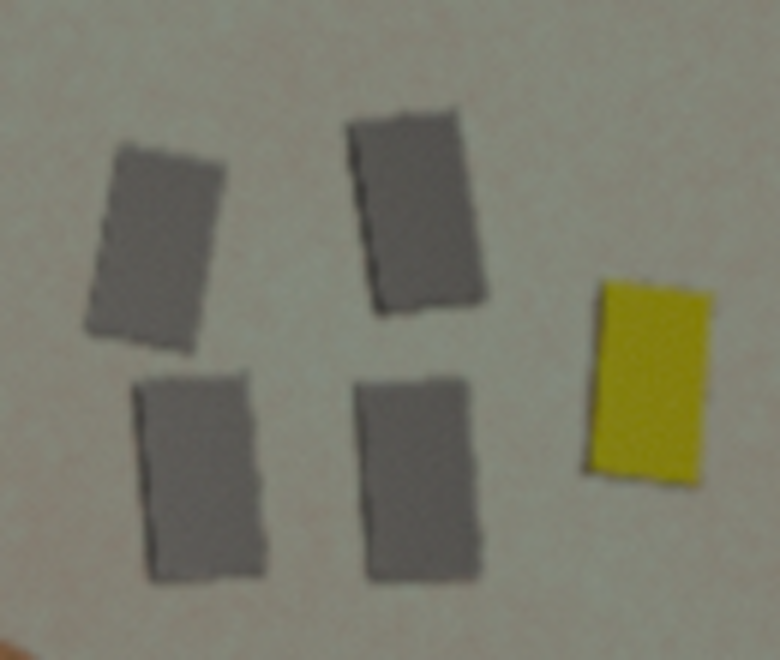

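View pics/t0c.png

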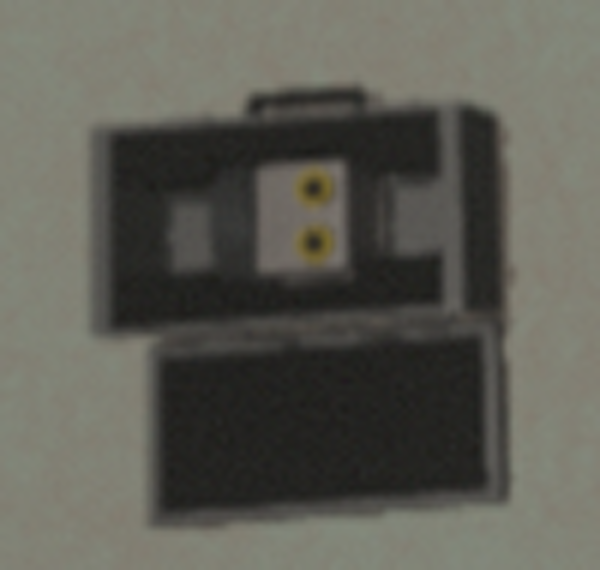

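View pics/s0a.png

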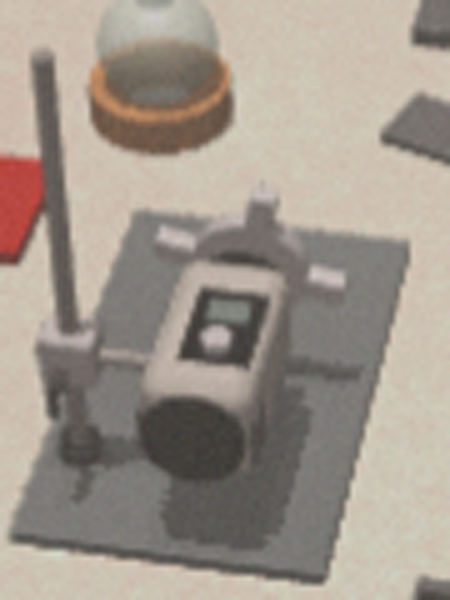

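View pics/s0b.png

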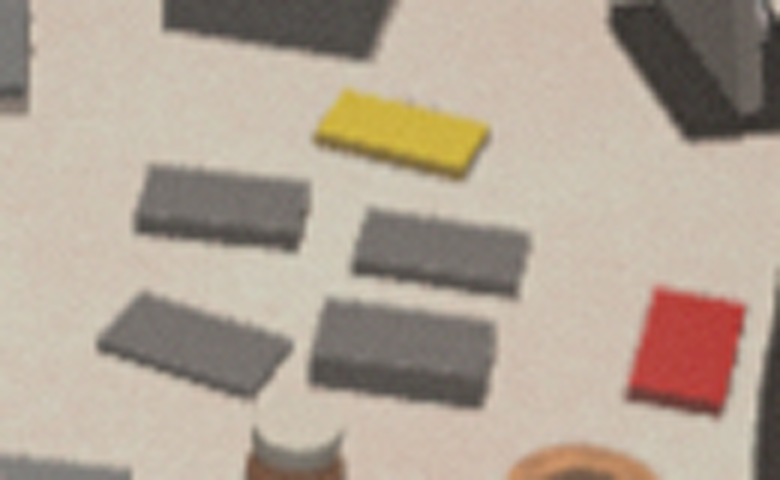

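View pics/s0c.png

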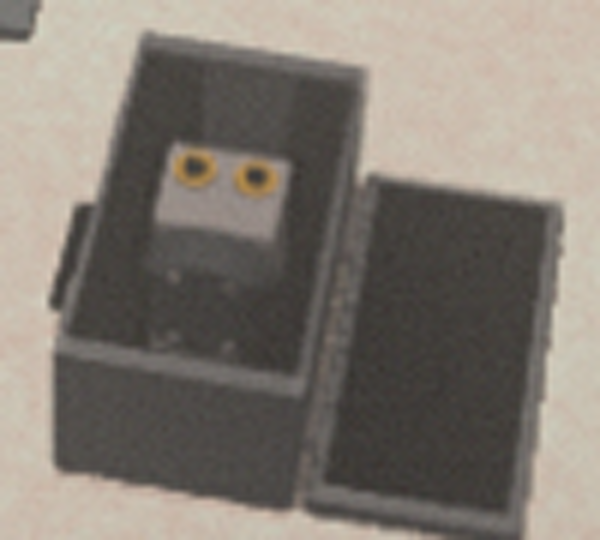

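```bash
python3 - <<'E'
from h import *
np.set_printoptions(precision=4,suppress=True)
f=lambda c,o,s:np.array(c,float)/s+np.array(o)-0.5+0.5/s
P={'TL8':[(122,145),(225,163),(192,352),(85,333)],'TR':[(350,122),(458,110),(486,300),(378,313)],'BL24':[(137,380),(248,374),(265,573),(152,580)],'BR':[(357,382),(468,378),(482,578),(368,580)]}
for (k,c),t in zip(P.items(),[.008,.014,.024,.014]):
    w=p2w('top',f(c,(310,180),6),t); m=w.mean(0)
    e=w[0]-w[3]+w[1]-w[2]
    print(k,m,'yaw',np.degrees(np.arctan2(e[1],e[0])), [np.linalg.norm(w[i]-w[i-1])*1e3 for i in range(4)])
s=p2w('top',f([(92,205),(655,143),(692,487),(120,549)],(180,140),6),.01); print('stand',s)
e=s[1]-s[0]; print('yaw',np.degrees(np.arctan2(-e[0]*-1,-e[1])))
c=p2w('top',f([(92,130),(462,105),(462,315),(95,335)],(100,235),6),.076);print('case',c)
b=p2w('top',f([(314,188),(314,242)],(100,235),6),.078);print('ports',b)
b=p2w('top',f([(256,163),(346,160),(350,272),(258,275)],(100,235),6),.078);print('block',b)
for k,uv,z in [('jar',(297,248),.06),('flask',(327,152),.05),('beaker',(130,209),.05),('bottle',(142,170),.1),('cork',(305,301),0)]: print(k,p2w('top',[uv],z))
E
```

```text
TL8 [ 0.5586 -0.2248  0.008 ] yaw -12.062251388758499 [np.float64(100.45352210678443), np.float64(53.96676436450138), np.float64(100.41296022766312), np.float64(55.25806793138944)]
TR [ 0.5765 -0.3589  0.014 ] yaw 5.355737710912022 [np.float64(100.05914700731627), np.float64(56.560927268162736), np.float64(99.66473260319006), np.float64(55.791434737104126)]
BL24 [ 0.4405 -0.241   0.024 ] yaw 2.7016544741661943 [np.float64(99.33766686962281), np.float64(55.94637115498946), np.float64(98.94458867614917), np.float64(56.12363775547116)]
BR [ 0.4395 -0.3524  0.014 ] yaw 0.7357764544495082 [np.float64(99.05409106957998), np.float64(56.39589971148735), np.float64(100.11675433992582), np.float64(56.962584747680424)]
stand [[ 0.7103  0.2152  0.01  ]
 [ 0.7432 -0.0816  0.01  ]
 [ 0.5589 -0.0991  0.01  ]
 [ 0.5275  0.1942  0.01  ]]
yaw 6.325887611958146
case [[0.446  0.4226 0.076 ]
 [0.4577 0.2452 0.076 ]
 [0.3588 0.2408 0.076 ]
 [0.3496 0.4142 0.076 ]]
ports [[0.4182 0.3135 0.078 ]
 [0.3929 0.3121 0.078 ]]
block [[0.4301 0.342  0.078 ]
 [0.4315 0.299  0.078 ]
 [0.3788 0.2943 0.078 ]
 [0.3775 0.3379 0.078 ]]
jar [[ 0.4702 -0.1019  0.06  ]]
flask [[ 0.7667 -0.1985  0.05  ]]
beaker [[0.5895 0.3982 0.05  ]]
bottle [[0.6961 0.3514 0.1   ]]
cork [[ 0.3169 -0.127   0.    ]]
```

```bash
python3 - <<'E'
from h import *
np.set_printoptions(precision=4,suppress=True)
f=lambda c,o,s:np.array(c,float)/s+np.array(o)-0.5+0.5/s
def ray(n,uv):
    a=p2w(n,[uv],0.)[0];b=p2w(n,[uv],.3)[0];d=b-a;return a,d/np.linalg.norm(d)
def tri(u1,u2):
    a,d=ray('top',u1);b,e=ray('side',u2)
    M=np.c_[d,-e];t=np.linalg.lstsq(M,b-a,rcond=None)[0]
    p,q=a+d*t[0],b+e*t[1];return (p+q)/2,np.linalg.norm(p-q)*1e3
T=lambda c:f(c,(180,140),6); S=lambda c:f(c,(200,170),5)
for k,t,s in [('top',(397,330),(263,190)),('+x',(392,240),(177,238)),('-x',(415,430),(327,277)),('rodtop',(117,42),(42,52))]:
    print(k,tri(T(t),S(s)))
E
```

```text
top (array([0.6096, 0.0421, 0.1486]), np.float64(0.2576671720598694))
+x (array([0.6634, 0.0485, 0.1051]), np.float64(2.2181109092399285))
-x (array([0.5734, 0.0377, 0.0878]), np.float64(1.925851514505683))
rodtop (array([0.6935, 0.1442, 0.2992]), np.float64(1.2745073115853713))
```

```bash
cat >> h.py <<'E'
from scipy.spatial.transform import Rotation as Ro
np.set_printoptions(precision=4,suppress=True)
def rel(pos,rpy,obs=None):
    o=obs or get_obs(); R0=Ro.from_euler('xyz',o['eef_rot'],degrees=True); R1=Ro.from_euler('xyz',rpy,degrees=True)
    d=R0.inv().apply(np.array(pos)-o['eef_pos'])*100; r=(R0.inv()*R1).as_rotvec()
    print('t',round(o['time_s'],2),'row',np.round(np.r_[d,r],3),'dist mm',np.linalg.norm(d)*10,'deg',np.degrees(np.linalg.norm(r)))
E
python3 - <<'E'
from h import *
rel([.49,-.22,.17],[150,0,0])
E
```

```text
t 0.15 row [-21.298 -41.84    3.524  -0.446   0.344  -1.283] dist mm 470.80801852219275 deg 80.27892932694915
```

Call:
{"op": "jog_arm", "data": {"targets": [[[-21.3, -41.8, 3.5, -0.446, 0.344, -1.283, 1], [-21.3, -41.8, 3.5, -0.446, 0.344, -1.283, 1], [-21.3, -41.8, 3.5, -0.446, 0.344, -1.283, 1], [-21.3, -41.8, 3.5, -0.446, 0.344, -1.283, 1], [-21.3, -41.8, 3.5, -0.446, 0.344, -1.283, 1]]]}}

```text
time_s: 0.78
eef_pos: [0.3734, -0.3234, 0.1823]
eef_rot: [159.4, -4.6, -24.4]
force: [0.7, -1.1, 0.3]
width: 0.094
```

```bash
python3 - <<'E'
from h import *
rel([.49,-.22,.17],[150,0,0])
E
```

```text
t 0.78 row [  6.227 -13.935  -3.384  -0.145   0.111  -0.419] dist mm 156.34022510212694 deg 26.192950044758437
```

Call:
{"op": "jog_arm", "data": {"targets": [[[6.2, -13.9, -3.4, -0.145, 0.111, -0.419, 1], [6.2, -13.9, -3.4, -0.145, 0.111, -0.419, 1], [6.2, -13.9, -3.4, -0.145, 0.111, -0.419, 1], [6.2, -13.9, -3.4, -0.145, 0.111, -0.419, 1]]]}}

```text
time_s: 1.27
eef_pos: [0.4897, -0.2207, 0.1697]
eef_rot: [150.1, 0.1, -0.2]
force: [-0.1, -0.7, -0.7]
width: 0.0938
```

```bash
python3 - <<'E'
from h import *
import pickle
o=get_obs(); print(o['eef_pos'],o['eef_rot'])
p=snap('wrist','pics/w1.png'); pickle.dump(p,open('w1.pkl','wb'))
rel([.53,-.15,.2],[180,0,90])
E
```

```text
[ 0.4897 -0.2207  0.1697] [150.1415   0.0661  -0.1518]
t 1.32 row [ 4.067 -4.751 -6.191  0.407  0.41  -1.537] dist mm 87.99945729604914 deg 94.07998667104812
```

View pics/w1.png

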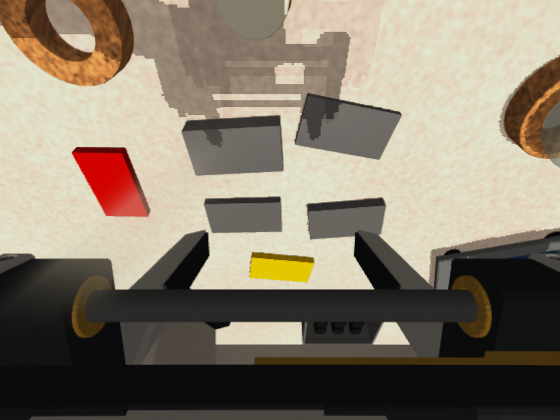

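```bash
python3 - <<'E'
from h import *
crop('pics/w1.png','pics/w1a.png',175,85,415,250,3.3)
E
```

```text
(no output)
```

View pics/w1a.png

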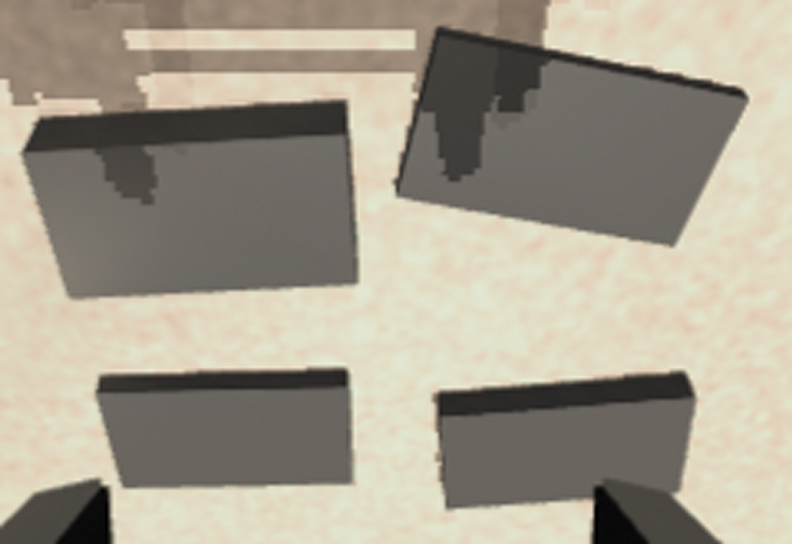

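```bash
python3 - <<'E'
from h import *
import pickle
p=pickle.load(open('w1.pkl','rb'))
f=lambda c,o,s:np.array(c,float)/s+np.array(o)-0.5+0.5/s
P={'BL24':([(25,152),(347,133),(358,283),(70,297)],.024),'TR16':([(440,415),(692,398),(680,492),(447,506)],.016),'BR12':([(100,392),(347,386),(353,484),(122,487)],.012),'TL8':([(437,33),(744,99),(674,245),(398,194)],.008)}
for k,(c,t) in P.items():
    w=p2w('wrist',f(c,(175,85),3.3),t,p); m=w.mean(0); e=w[1]-w[0]+w[2]-w[3]
    print(k,m,'yaw',np.degrees(np.arctan2(e[1],e[0])),[np.linalg.norm(w[i]-w[i-1])*1e3 for i in range(4)])
E
```

```text
BL24 [ 0.4413 -0.2441  0.024 ] yaw 3.428763928114044 [np.float64(54.72960761627282), np.float64(98.21301509569479), np.float64(55.16124918083837), np.float64(98.9432524822637)]
TR16 [ 0.5766 -0.3609  0.016 ] yaw 5.219009203932164 [np.float64(54.7122152180166), np.float64(97.34530838876219), np.float64(54.90968145153487), np.float64(98.8676521466336)]
BR12 [ 0.4402 -0.3557  0.012 ] yaw 1.380907439760785 [np.float64(55.1941781862921), np.float64(96.61823280992283), np.float64(56.47466591528551), np.float64(99.31689233020283)]
TL8 [ 0.5587 -0.2273  0.008 ] yaw -12.095969930911522 [np.float64(54.83959951383122), np.float64(98.3402644945884), np.float64(54.313309351555006), np.float64(98.55811673927691)]
```

```bash
python3 - <<'E'
from h import *
rel([.441,-.2425,.07],[180,0,-86.9])
E
```

```text
t 1.32 row [-4.777 -3.16   9.716  0.417 -0.392  1.474] dist mm 112.78483298482826 deg 90.63076985988019
```

Call:
{"op": "jog_arm", "data": {"targets": [[[-4.78, -3.16, 9.72, 0.417, -0.392, 1.474, 1], [-4.78, -3.16, 9.72, 0.417, -0.392, 1.474, 1], [-4.78, -3.16, 9.72, 0.417, -0.392, 1.474, 1], [-4.78, -3.16, 9.72, 0.417, -0.392, 1.474, 1], [-4.78, -3.16, 9.72, 0.417, -0.392, 1.474, 1]]]}}

```text
time_s: 1.95
eef_pos: [0.4402, -0.2442, 0.0707]
eef_rot: [168.3, -5.8, -52.3]
force: [0.4, 0.5, 0.8]
width: 0.0938
```

```bash
python3 - <<'E'
from h import *
rel([.441,-.2425,.07],[180,0,-86.9])
E
```

```text
t 1.95 row [-0.094 -0.173  0.027  0.168 -0.159  0.591] dist mm 1.9857602670651344 deg 36.3410340169512
```

Call:
{"op": "jog_arm", "data": {"targets": [[[-0.09, -0.17, 0.03, 0.168, -0.159, 0.591, 1], [-0.09, -0.17, 0.03, 0.168, -0.159, 0.591, 1], [-0.09, -0.17, 0.03, 0.168, -0.159, 0.591, 1], [-0.09, -0.17, 0.03, 0.168, -0.159, 0.591, 1]]]}}

```text
time_s: 2.45
eef_pos: [0.4409, -0.2427, 0.07]
eef_rot: [180.0, -0.1, -86.7]
force: [0.2, -0.0, -0.7]
width: 0.094
```

```bash
python3 - <<'E'
from h import *
rel([.441,-.2425,.005],[180,0,-86.9])
snap('wrist','pics/w2.png')
E
```

```text
t 2.45 row [-0.029 -0.02   6.498  0.001 -0.001  0.003] dist mm 64.98583364832756 deg 0.18505991531867078
```

View pics/w2.png

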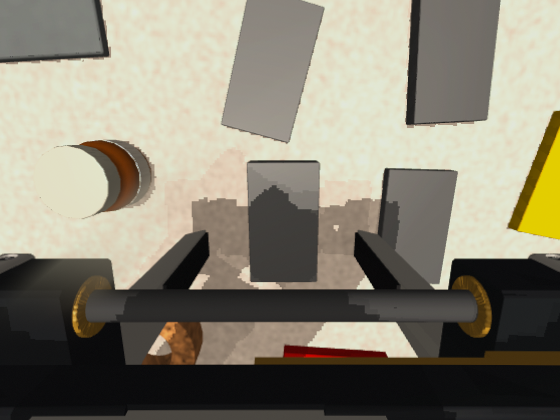

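Call:
{"op": "jog_arm", "data": {"targets": [[[0, 0, 5.0, 0, 0, 0, 1], [0, 0, 6.5, 0, 0, 0, 1], [0, 0, 6.5, 0, 0, 0, -1], [0, 0, 6.5, 0, 0, 0, -1], [0, 0, 6.5, 0, 0, 0, -1]]]}}

```text
time_s: 3.12
eef_pos: [0.4422, -0.2419, 0.0058]
eef_rot: [180.0, -0.2, -86.4]
force: [-0.2, -0.4, 0.9]
width: 0.0676
```

Call:
{"op": "jog_arm", "data": {"targets": [[[0, 0, 0, 0, 0, 0, -1], [0, 0, 0, 0, 0, 0, -1], [0, 0, 0, 0, 0, 0, -1], [0, 0, -6, 0, 0, 0, -1], [0, 0, -12, 0, 0, 0, -1]]]}}

```text
time_s: 3.75
eef_pos: [0.4412, -0.2409, 0.1258]
eef_rot: [179.8, -0.0, -86.4]
force: [0.3, 0.2, -1.7]
width: 0.0559
```

```bash
python3 - <<'E'
from h import *
print(get_obs()['width'])
rel([.6262,-.0275,.135],[180,0,5.9])
E
```

```text
0.055876575533741576
t 3.75 row [-20.143 -19.798  -0.995   0.003   0.002  -1.611] dist mm 282.6095717218499 deg 92.30758579113437
```

Call:
{"op": "jog_arm", "data": {"targets": [[[-20.14, -19.8, -1.0, 0, 0, -1.611, -1], [-20.14, -19.8, -1.0, 0, 0, -1.611, -1], [-20.14, -19.8, -1.0, 0, 0, -1.611, -1], [-20.14, -19.8, -1.0, 0, 0, -1.611, -1], [-20.14, -19.8, -1.0, 0, 0, -1.611, -1]]]}}

```text
time_s: 4.38
eef_pos: [0.6278, -0.0252, 0.1336]
eef_rot: [179.9, 0.1, -32.2]
force: [-0.1, 0.1, -1.6]
width: 0.056
```

```bash
python3 - <<'E'
from h import *
rel([.6262,-.0275,.135],[180,0,5.9])
E
```

```text
t 4.38 row [-0.015  0.277 -0.142  0.002  0.002 -0.665] dist mm 3.1150737141918663 deg 38.11564996843105
```

Call:
{"op": "jog_arm", "data": {"targets": [[[0, 0.28, -0.14, 0, 0, -0.665, -1], [0, 0.28, -0.14, 0, 0, -0.665, -1], [0, 0.28, -0.14, 0, 0, -0.665, -1], [0, 0.28, -0.14, 0, 0, -0.665, -1]]]}}

```text
time_s: 4.88
eef_pos: [0.625, -0.0302, 0.135]
eef_rot: [179.9, 0.2, 5.7]
force: [-0.3, -0.3, -1.8]
width: 0.0556
```

```bash
python3 - <<'E'
from h import *
import pickle
rel([.6262,-.0275,.018],[180,0,5.9])
p=snap('wrist','pics/w3.png'); pickle.dump(p,open('w3.pkl','wb'))
snap('top','pics/t3.png')
snap('side','pics/s3.png')
crop('pics/s3.png','pics/s3a.png',200,170,300,290,5)
E
```

```text
t 4.88 row [ 0.181 -0.267 11.702  0.001  0.003 -0.004] dist mm 117.06365955357154 deg 0.2768653136808492
```

View pics/w3.png

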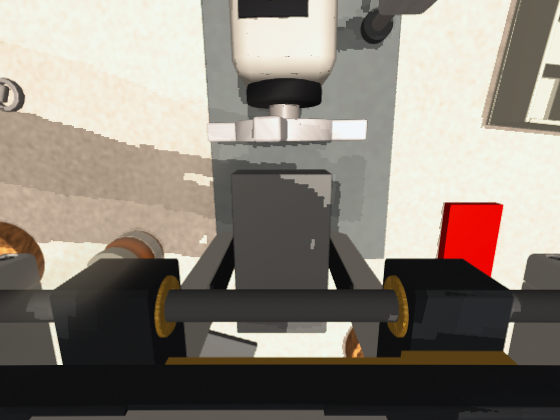

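View pics/s3a.png

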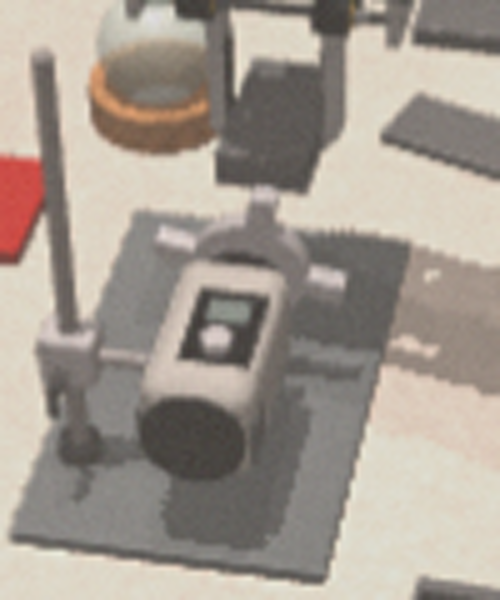

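```bash
python3 - <<'E'
from h import *
crop('pics/w3.png','pics/w3a.png',190,0,420,190,3.4)
E
```

```text
(no output)
```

View pics/w3a.png

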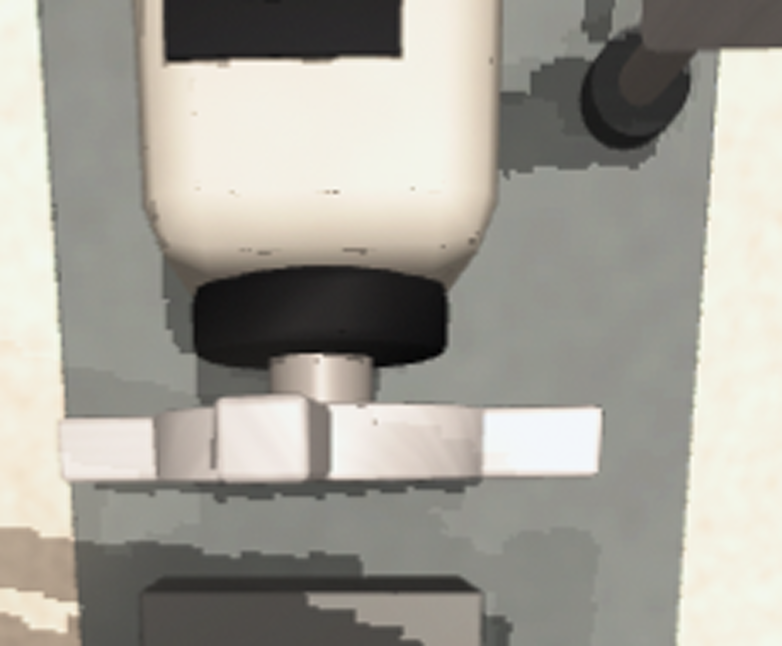

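```bash
cat > fit.py <<'E'
from h import *
import pickle
from scipy.optimize import least_squares
f=lambda c,o,s:np.array(c,float)/s+np.array(o)-0.5+0.5/s
W=lambda c:f(c,(190,0),3.4); T=lambda c:f(c,(180,140),6); S=lambda c:f(c,(200,170),5)
pw=pickle.load(open('w3.pkl','rb')); cams={'w':pw,'t':viewer.camera_params('top'),'s':viewer.camera_params('side')}
def lug(k,r,t,y): # k lug index; r radial, t tangential(+ = direction of growing angle)
    return lambda H,th:np.array([r*np.sin(th+k*np.pi/2)+t*np.cos(th+k*np.pi/2),y,H+r*np.cos(th+k*np.pi/2)-t*np.sin(th+k*np.pi/2)])
L=[('w',W((218,480)),lug(0,.058,-.008,0)),('w',W((308,478)),lug(0,.058,.008,0)),('w',W((218,400)),lug(0,.058,-.008,.014)),('w',W((306,396)),lug(0,.058,.008,.014)),
('w',W((599,471)),lug(1,.058,-.008,0)),('w',W((601,407)),lug(1,.058,-.008,.014)),
('w',W((63,477)),lug(3,.058,.008,0)),('w',W((60,420)),lug(3,.058,.008,.014))]
fix=lambda x,y,z:(lambda H,th:np.array([x,y,z]))
B=[(.110,.170,.01),(.110,-.130,.01),(-.075,-.130,.01),(-.075,.170,.01)]
for b,t,s in zip(B,[(92,205),(655,143),(692,487),(120,549)],[(12,535),(137,212),(410,240),(325,570)]):
    L+= [('t',T(t),fix(*b)),('s',S(s),fix(*b))]
L+=[('t',T((117,40)),fix(.085,.1,.3)),('s',S((42,50)),fix(.085,.1,.3))]
E_=[('w',W((45,100)),-.075),('w',W((70,480)),-.075),('w',W((716,100)),.110),('w',W((690,430)),.110)]
sig={'w':.5,'t':.4,'s':.5}
def cam(p,c):
    q=dict(p); T_=p['extrinsics'].copy(); T_[:3,3]+=c[:3]; T_[:3,:3]=T_[:3,:3]@Ro.from_rotvec(c[3:]).as_matrix(); q['extrinsics']=T_; return q
def res(v,out=False):
    x,y,yaw,H,th=v[:5]; c={k:cam(cams[k],v[5+6*i:11+6*i]) for i,k in enumerate('wts')}
    R=Ro.from_euler('z',yaw).as_matrix(); o=np.array([x,y,0]); r=[]
    for k,uv,g in L: r+=list((w2p('',o+R@g(H,th),c[k])[0]-uv)/sig[k])
    for k,uv,xx in E_:
        X=p2w('',[uv],.01,c[k])[0]; r.append(((R.T@(X-o))[0]-xx)/.0006)
    if out: print(np.round(r,1))
    return np.r_[r,np.concatenate([np.r_[v[5+6*i:8+6*i]/.0015,v[8+6*i:11+6*i]/.004] for i in range(3)])]
s=least_squares(res,np.r_[.62,.0355,.1,.089,-.15,np.zeros(18)],x_scale='jac',loss='soft_l1')
cov=np.linalg.inv(s.jac.T@s.jac)
print(s.x[:5],np.degrees(s.x[2]),'sd',np.sqrt(np.diag(cov))[:5]); print(s.x[5:].reshape(3,6)); res(s.x,True)
E
python3 fit.py
```

```text
[ 0.6225  0.034   0.1119  0.0886 -0.1884] 6.410253655074626 sd [0.0016 0.0016 0.0037 0.0014 0.0069]
[[-0.0001  0.0002  0.0026  0.0003  0.0027  0.0004]
 [-0.0001 -0.0004  0.0003  0.0021  0.0008 -0.002 ]
 [ 0.0002  0.0003 -0.0001  0.0017 -0.0018  0.0031]]
[-0.8  1.4  1.1  2.  -2.5 -2.6  1.6 -1.8 -1.4  2.7 -0.3 -1.8  0.9  2.9
  0.1 -1.6 -0.8 -0.3 -1.2 -1.4  0.1 -0.2 -0.  -1.3  2.4 -0.7  0.6 -0.2
 -1.5  0.5  0.1  1.6  0.6  0.7  0.1  1.3  0.3 -0.1 -0.2 -0.9]
```

```bash
python3 - <<'E'
from h import *
rel([.6293,-.0288,.017],[180,0,6.4])
E
```

```text
t 5.03 row [ 0.463 -0.117 11.813  0.001  0.002 -0.019] dist mm 118.22770443207594 deg 1.106977168174108
```

Call:
{"op": "jog_arm", "data": {"targets": [[[0.46, -0.12, 5.5, 0, 0, -0.019, -1], [0.46, -0.12, 9.5, 0, 0, -0.019, -1], [0.46, -0.12, 11.4, 0, 0, -0.019, -1], [0.46, -0.12, 11.8, 0, 0, -0.019, -1], [0.46, -0.12, 11.8, 0, 0, -0.019, -1]]]}}

```text
time_s: 5.65
eef_pos: [0.6303, -0.0289, 0.0188]
eef_rot: [179.9, -0.0, 6.5]
force: [-0.3, 0.3, -1.3]
width: 0.056
```

Call:
{"op": "jog_arm", "data": {"targets": [[[0, 0, 0.05, 0, 0, 0, 0.5], [0, 0, 0.05, 0, 0, 0, 0.5], [0, 0, -4, 0, 0, 0, 0.6], [0, 0, -10, 0, 0, 0, 0.6], [0, 0, -12, 0, 0, 0, 0.6]]]}}

```text
time_s: 6.28
eef_pos: [0.6311, -0.0288, 0.1422]
eef_rot: [179.8, -0.2, 6.5]
force: [0.5, 1.1, -0.7]
width: 0.0747
```

```bash
python3 - <<'E'
from h import *
import pickle
o=get_obs(); print(o['eef_pos'],o['eef_rot'],o['width'])
p=snap('wrist','pics/w4.png'); pickle.dump(p,open('w4.pkl','wb'))
rel([.6225-.1117*.1,.034+.0994,.150],[180,0,6.4])
E
```

```text
[ 0.6311 -0.0288  0.1422] [179.842   -0.2464   6.4936] 0.0747091856444629
t 6.33 row [ -0.158 -16.34   -0.72    0.003  -0.005   0.002] dist mm 163.56590349209176 deg 0.37096083419623416
```

View pics/w4.png

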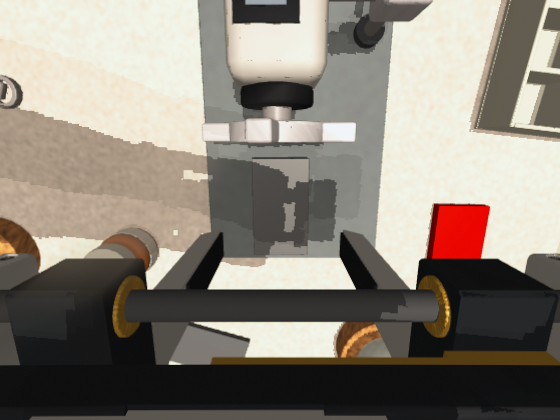

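```bash
python3 - <<'E'
from h import *
import pickle
p=pickle.load(open('w3.pkl','rb'))
R=Ro.from_euler('z',6.41,degrees=True).as_matrix();o=np.array([.6225,.034,0])
for l in [(0,.038,.1216),(0,.05,.1216),(-.012,.055,.1216),(0,.07,.1216),(-.033,.055,.09),(.085,.1,.01),(0,.1,.1216)]:
    u=w2p('',o+R@np.array(l),p)[0]; print(l,(u-[190,0]+.5)*3.4)
t=o+R@np.array([-.012,.052,0]); print(t)
rel([t[0],t[1],.165],[180,0,6.4])
E
```

```text
(0, 0.038, 0.1216) [327.1769 261.4085]
(0, 0.05, 0.1216) [326.5344 187.9041]
(-0.012, 0.055, 0.1216) [257.6873 157.6084]
(0, 0.07, 0.1216) [325.4183  59.8827]
(-0.033, 0.055, 0.09) [164.297  206.1331]
(0.085, 0.1, 0.01) [632.0976  95.008 ]
(0, 0.1, 0.1216) [ 323.6275 -146.4093]
[0.6048 0.0843 0.    ]
t 6.33 row [ -1.357 -11.535  -2.212   0.003  -0.005   0.002] dist mm 118.23094429985625 deg 0.37096083419623416
```

```bash
python3 - <<'E'
from h import *
R=Ro.from_euler('z',6.41,degrees=True).as_matrix();o=np.array([.6225,.034,0])
t=o+R@np.array([-.016,.056,0]); print(t)
rel([t[0],t[1],.17],[180,0,6.4])
rel([t[0],t[1],.130],[180,0,6.4])
E
```

```text
[0.6003 0.0879 0.    ]
t 6.33 row [ -1.754 -11.934  -2.716   0.003  -0.005   0.002] dist mm 123.63910223576269 deg 0.37096083419623416
t 6.33 row [ -1.776 -11.946   1.284   0.003  -0.005   0.002] dist mm 121.45191682732964 deg 0.37096083419623416
```

Call:
{"op": "jog_arm", "data": {"targets": [[[0, 0, -2.7, 0, 0, 0, -1], [-0.9, -6.0, -2.7, 0, 0, 0, -1], [-1.75, -11.9, -2.7, 0, 0, 0, -1], [-1.75, -11.9, -2.7, 0, 0, 0, -1], [-1.77, -11.95, 1.0, 0, 0, 0, -1]]]}}

```text
time_s: 6.95
eef_pos: [0.6, 0.0882, 0.129]
eef_rot: [179.9, -0.2, 6.5]
force: [0.6, 0.1, -0.0]
width: 0.0288
```

```bash
python3 - <<'E'
from h import *
o=get_obs(); print(o['eef_pos'],o['width'],o['force'])
E
```

```text
[0.6    0.0882 0.129 ] 0.028788638493624022 [ 0.5556  0.0852 -0.0335]
```

Call:
{"op": "jog_arm", "data": {"targets": [[[0, 0, 0.1, 0, 0, 0, -1], [0, 0, 0.3, 0, 0, 0, -1], [0, 0, 0.45, 0, 0, 0, -1], [0, 0, 0.5, 0, 0, 0, -1], [0, 0, 0.55, 0, 0, 0, -1]]]}}

```text
time_s: 7.58
eef_pos: [0.5996, 0.0876, 0.1238]
eef_rot: [179.9, -0.1, 6.5]
force: [-3.3, -1.2, 17.7]
width: 0.0005
```

Call:
{"op": "jog_arm", "data": {"targets": [[[0, 0, -0.05, 0, 0, 0, -1]]]}}

```text
time_s: 7.7
eef_pos: [0.5995, 0.0875, 0.1239]
eef_rot: [179.9, -0.1, 6.5]
force: [0.7, 0.3, 7.9]
width: 0.0006
```

```bash
python3 - <<'E'
from h import *
o=get_obs(); print(o['eef_pos'],o['width'],o['force'])
E
```

```text
[0.5995 0.0875 0.1239] 0.0005546911379920378 [0.7079 0.2983 7.8642]
```

Call:
{"op": "jog_arm", "data": {"targets": [[[0, 0, -4.8, 0, 0, 0, 0], [0, 0, -5.0, 0, 0, 0, 1]]]}}

```text
time_s: 7.95
eef_pos: [0.6001, 0.0878, 0.1758]
eef_rot: [179.9, -0.2, 6.5]
force: [0.2, 0.0, -0.2]
width: 0.017
```

```bash
python3 - <<'E'
from h import *
rel([.5766,-.3599,.11],[180,0,-84.7])
E
```

```text
t 7.95 row [-7.407 44.209  6.624 -0.002 -0.004  1.591] dist mm 453.1240221092197 deg 91.17265013519392
```

Call:
{"op": "jog_arm", "data": {"targets": [[[-7.4, 44.2, 6.6, 0, 0, 1.591, 1], [-7.4, 44.2, 6.6, 0, 0, 1.591, 1], [-7.4, 44.2, 6.6, 0, 0, 1.591, 1], [-7.4, 44.2, 6.6, 0, 0, 1.591, 1], [-7.4, 44.2, 6.6, 0, 0, 1.591, 1]]]}}

```text
time_s: 8.57
eef_pos: [0.5817, -0.2229, 0.1264]
eef_rot: [179.9, 0.0, -47.6]
force: [0.9, -0.2, -0.4]
width: 0.0669
```

```bash
python3 - <<'E'
from h import *
rel([.5766,-.3599,.07],[180,0,-84.7])
E
```

```text
t 8.57 row [ 9.771  9.599  5.66   0.003 -0.     0.648] dist mm 148.20677147237788 deg 37.112176246271815
```

Call:
{"op": "jog_arm", "data": {"targets": [[[9.77, 9.6, 5.66, 0, 0, 0.648, 1], [9.77, 9.6, 5.66, 0, 0, 0.648, 1], [9.77, 9.6, 5.66, 0, 0, 0.648, 1], [9.77, 9.6, 5.66, 0, 0, 0.648, 1], [9.77, 9.6, 5.66, 0, 0, 0.648, 1]]]}}

```text
time_s: 9.2
eef_pos: [0.5777, -0.358, 0.07]
eef_rot: [179.8, -0.0, -84.3]
force: [-0.5, -0.2, -0.3]
width: 0.0938
```

```bash
python3 - <<'E'
from h import *
rel([.5766,-.3599,.005],[180,0,-84.7])
snap('wrist','pics/w5.png')
E
```

```text
t 9.2 row [ 0.176  0.108  6.5    0.003 -0.001  0.006] dist mm 65.03130417296524 deg 0.38813222063881203
```

View pics/w5.png

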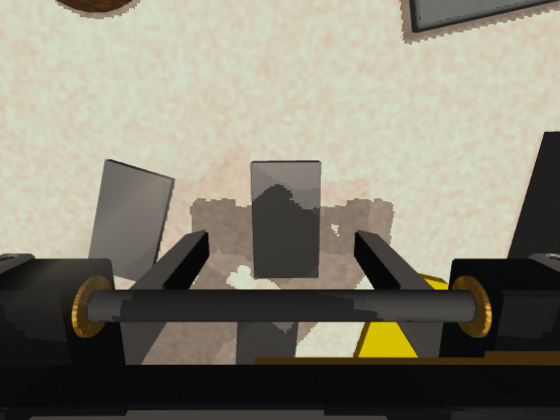

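Call:
{"op": "jog_arm", "data": {"targets": [[[0.18, 0.1, 5.0, 0, 0, 0.006, 1], [0.18, 0.1, 6.5, 0, 0, 0.006, 1], [0.18, 0.1, 6.5, 0, 0, 0.006, -1], [0.18, 0.1, 6.5, 0, 0, 0.006, -1], [0.18, 0.1, 6.5, 0, 0, 0.006, -1]]]}}

```text
time_s: 9.88
eef_pos: [0.5779, -0.36, 0.0075]
eef_rot: [180.0, -0.2, -84.7]
force: [0.1, 0.5, -0.9]
width: 0.0674
```

Call:
{"op": "jog_arm", "data": {"targets": [[[0, 0, 0, 0, 0, 0, -1], [0, 0, 0, 0, 0, 0, -1], [0, 0, 0, 0, 0, 0, -1], [0, 0, -6, 0, 0, 0, -1], [0, 0, -12, 0, 0, 0, -1]]]}}

```text
time_s: 10.5
eef_pos: [0.577, -0.3592, 0.1268]
eef_rot: [179.8, -0.0, -84.7]
force: [0.5, 0.2, -1.1]
width: 0.0559
```

```bash
python3 - <<'E'
from h import *
print(get_obs()['width'])
rel([.6293,-.0288,.135],[180,0,6.4])
E
```

```text
0.05585216410609305
t 10.5 row [-32.409  -8.26   -0.856   0.003   0.002  -1.59 ] dist mm 334.56011115087784 deg 91.08639508754796
```

Call:
{"op": "jog_arm", "data": {"targets": [[[-32.4, -8.26, -0.86, 0, 0, -1.59, -1], [-32.4, -8.26, -0.86, 0, 0, -1.59, -1], [-32.4, -8.26, -0.86, 0, 0, -1.59, -1], [-32.4, -8.26, -0.86, 0, 0, -1.59, -1], [-32.4, -8.26, -0.86, 0, 0, -1.59, -1]]]}}

```text
time_s: 11.12
eef_pos: [0.6262, -0.0488, 0.1333]
eef_rot: [179.9, 0.1, -30.6]
force: [0.7, -1.2, -0.9]
width: 0.0556
```

```bash
python3 - <<'E'
from h import *
rel([.6293,-.0288,.135],[180,0,6.4])
E
```

```text
t 11.12 row [-0.752 -1.881 -0.171  0.002  0.002 -0.646] dist mm 20.33412813064296 deg 37.01917455732492
```

Call:
{"op": "jog_arm", "data": {"targets": [[[-0.75, -1.88, -0.17, 0, 0, -0.646, -1], [-0.75, -1.88, -0.17, 0, 0, -0.646, -1], [-0.75, -1.88, -0.17, 0, 0, -0.646, -1], [-0.75, -1.88, -0.17, 0, 0, -0.646, -1], [-0.75, -1.88, -0.17, 0, 0, -0.646, -1]]]}}

```text
time_s: 11.75
eef_pos: [0.6294, -0.0309, 0.1348]
eef_rot: [179.9, 0.1, 6.0]
force: [-0.2, 0.1, -0.6]
width: 0.0555
```

```bash
python3 - <<'E'
from h import *
rel([.6293,-.0288,.0425],[180,0,6.4])
snap('wrist','pics/w6.png')
E
```

```text
t 11.75 row [ 0.034 -0.219  9.227  0.001  0.002 -0.007] dist mm 92.2984787091356 deg 0.42298698819609976
```

View pics/w6.png

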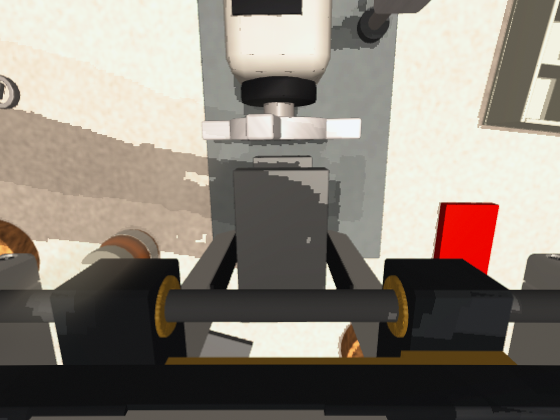

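Call:
{"op": "jog_arm", "data": {"targets": [[[0.03, -0.2, 5.0, 0, 0, -0.007, -1], [0.03, -0.2, 8.0, 0, 0, -0.007, -1], [0.03, -0.2, 9.1, 0, 0, -0.007, -1], [0.03, -0.2, 9.3, 0, 0, -0.007, -1], [0.03, -0.2, 9.3, 0, 0, -0.007, -1]]]}}

```text
time_s: 12.42
eef_pos: [0.6302, -0.0291, 0.0433]
eef_rot: [179.9, 0.0, 6.4]
force: [-0.0, -0.3, -0.8]
width: 0.0559
```

Call:
{"op": "jog_arm", "data": {"targets": [[[0, 0, 0.05, 0, 0, 0, 0.5], [0, 0, 0.05, 0, 0, 0, 0.5], [0, 0, -4, 0, 0, 0, 0.6], [0, 0, -10, 0, 0, 0, 0.8], [0, 0, -14, 0, 0, 0, 1]]]}}

```text
time_s: 13.05
eef_pos: [0.6302, -0.0289, 0.1854]
eef_rot: [179.9, -0.1, 6.4]
force: [0.1, -0.1, -0.5]
width: 0.091
```

```bash
python3 - <<'E'
from h import *
import pickle
o=get_obs();print(o['eef_pos'],o['eef_rot'])
p=snap('wrist','pics/w7.png'); pickle.dump(p,open('w7.pkl','wb'))
rel([.41,.30,.19],[180,0,93.5])
crop('pics/w7.png','pics/w7a.png',190,0,420,190,3.4)
E
```

```text
[ 0.6302 -0.0289  0.1854] [179.8816  -0.0704   6.438 ]
t 13.1 row [-18.331 -35.177  -0.199   0.008  -0.003  -1.52 ] dist mm 396.6687284140198 deg 87.06346833113733
```

View pics/w7.png

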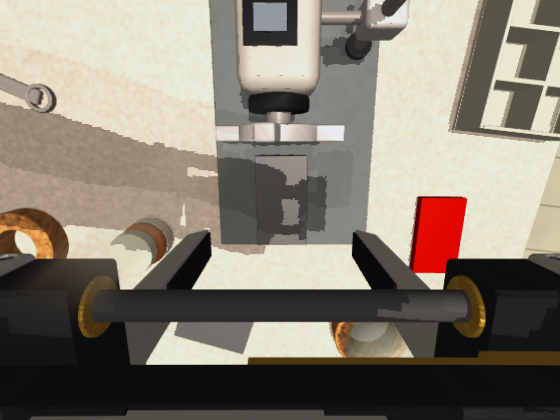

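Call:
{"op": "jog_arm", "data": {"targets": [[[-18.3, -35.2, -0.2, 0, 0, -1.52, 1], [-18.3, -35.2, -0.2, 0, 0, -1.52, 1], [-18.3, -35.2, -0.2, 0, 0, -1.52, 1], [-18.3, -35.2, -0.2, 0, 0, -1.52, 1], [-18.3, -35.2, -0.2, 0, 0, -1.52, 1]]]}}

```text
time_s: 13.72
eef_pos: [0.4541, 0.232, 0.1838]
eef_rot: [-180.0, 0.1, 60.5]
force: [0.9, 1.7, -0.2]
width: 0.0939
```

```bash
python3 - <<'E'
from h import *
rel([.405,.326,.15],[180,0,93.5])
E
```

```text
t 13.72 row [ 5.772 -8.905  3.373 -0.     0.001 -0.576] dist mm 111.354473562637 deg 33.004246354214345
```

Call:
{"op": "jog_arm", "data": {"targets": [[[5.8, -8.9, 3.4, 0, 0, -0.576, 1], [5.8, -8.9, 3.4, 0, 0, -0.576, 1], [5.8, -8.9, 3.4, 0, 0, -0.576, 1], [5.8, -8.9, 3.4, 0, 0, -0.576, 1]]]}}

```text
time_s: 14.22
eef_pos: [0.4068, 0.3254, 0.1495]
eef_rot: [-179.9, 0.1, 93.2]
force: [-1.1, -0.9, 0.6]
width: 0.0942
```

```bash
python3 - <<'E'
from h import *
import pickle
o=get_obs();print(o['eef_pos'],o['eef_rot'])
p=snap('wrist','pics/w8.png'); pickle.dump(p,open('w8.pkl','wb'))
E
```

```text
[0.4068 0.3254 0.1495] [-179.9146    0.0814   93.1742]
```

View pics/w8.png

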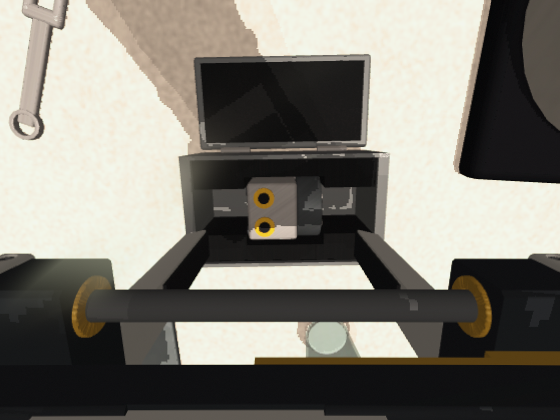

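```bash
python3 - <<'E'
from h import *
crop('pics/w8.png','pics/w8a.png',170,140,400,275,3.4)
E
```

```text
(no output)
```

View pics/w8a.png

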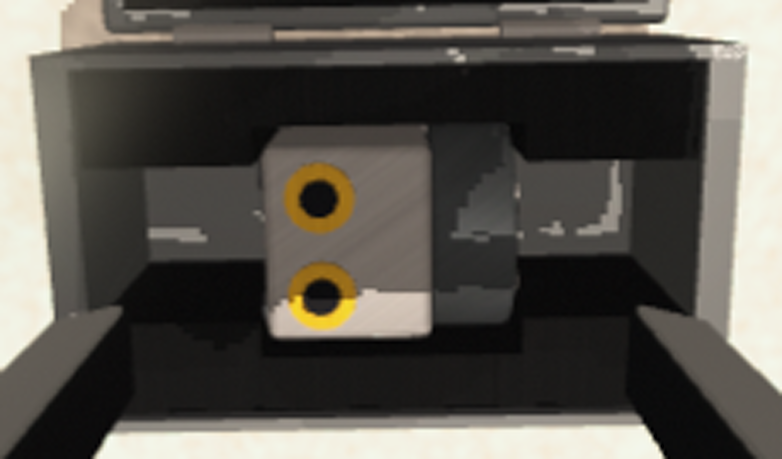

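```bash
python3 - <<'E'
from h import *
import pickle
p=pickle.load(open('w8.pkl','rb'))
f=lambda c,o,s:np.array(c,float)/s+np.array(o)-0.5+0.5/s
w=p2w('',f([(265,147),(430,147),(432,337),(268,337)],(170,140),3.4),.078,p); print(w, w.mean(0)); e=w[1]-w[0]+w[2]-w[3]; g=w[3]-w[0]+w[2]-w[1]
print(np.linalg.norm(e)/2,np.linalg.norm(g)/2,'yaw',np.degrees(np.arctan2(-e[0],e[1])),np.degrees(np.arctan2(g[1],g[0])))
q=p2w('',f([(319,198),(321,296)],(170,140),3.4),.078,p);print(q)
c=p2w('',f([(30,58),(745,45)],(170,140),3.4),.076,p);print(c,np.linalg.norm(c[1]-c[0]))
c=p2w('',f([(517,200),(517,290)],(170,140),3.4),.05,p);print('capend',c)
E
```

```text
[[0.3801 0.2941 0.078 ]
 [0.3778 0.3358 0.078 ]
 [0.4283 0.3397 0.078 ]
 [0.4307 0.2964 0.078 ]] [0.4042 0.3165 0.078 ]
0.04255216830541657 0.050598629719112775 yaw 3.175891883830318 3.486292057315029
[[0.3925 0.3083 0.078 ]
 [0.4186 0.3099 0.078 ]]
[[0.3613 0.2347 0.076 ]
 [0.3483 0.4124 0.076 ]] 0.17823126121080968
capend [[0.3956 0.3631 0.05  ]
 [0.4222 0.3654 0.05  ]]
```

```bash
python3 - <<'E'
from h import *
rel([.4040,.327,.033],[180,0,93.3])
E
```

```text
t 14.28 row [ 0.231 -0.285 11.657 -0.001  0.001 -0.005] dist mm 116.63059215432106 deg 0.3141232004054602
```

Call:
{"op": "jog_arm", "data": {"targets": [[[0.2, -0.28, 4.0, 0, 0, -0.005, 1], [0.2, -0.28, 8.5, 0, 0, -0.005, 1], [0.2, -0.28, 11.2, 0, 0, -0.005, 1], [0.2, -0.28, 11.7, 0, 0, -0.005, 0], [0.2, -0.28, 11.7, 0, 0, -0.005, -1]]]}}

```text
time_s: 14.9
eef_pos: [0.4045, 0.3267, 0.0333]
eef_rot: [-180.0, 0.1, 93.3]
force: [0.1, 0.0, 0.2]
width: 0.0775
```

Call:
{"op": "jog_arm", "data": {"targets": [[[0, 0, 0, 0, 0, 0, -1], [0, 0, 0, 0, 0, 0, -1], [0, 0, 0, 0, 0, 0, -1]]]}}

```text
time_s: 15.28
eef_pos: [0.4046, 0.3272, 0.0337]
eef_rot: [180.0, 0.0, 93.4]
force: [0.7, -0.6, 7.0]
width: 0.0657
```

```bash
python3 - <<'E'
from h import *
o=get_obs();print(o['eef_pos'],o['eef_rot'],o['width'],o['force'])
E
```

```text
[0.4046 0.3272 0.0337] [179.9782   0.0192  93.4192] 0.06574157817169878 [ 0.695  -0.5646  7.0057]
```

Call:
{"op": "jog_arm", "data": {"targets": [[[0, 0, -0.5, 0, 0, 0, -1], [0, 0, -4, 0, 0, 0, -1], [0, 0, -9, 0, 0, 0, -1], [0, 0, -13, 0, 0, 0, -1]]]}}

```text
time_s: 15.78
eef_pos: [0.4038, 0.3267, 0.164]
eef_rot: [-179.9, 0.1, 93.4]
force: [-0.2, 1.0, -7.2]
width: 0.066
```

```bash
python3 - <<'E'
from h import *
o=get_obs();print(o['width'],o['force'])
rel([.46,-.03,.165],[180,0,96.4])
snap('wrist','pics/w9.png')
E
```

```text
0.0660247069115054 [-0.1691  0.9726 -7.1606]
t 15.78 row [-35.942   3.475  -0.044  -0.002   0.002  -0.052] dist mm 361.09283427300426 deg 2.965908184193356
```

View pics/w9.png

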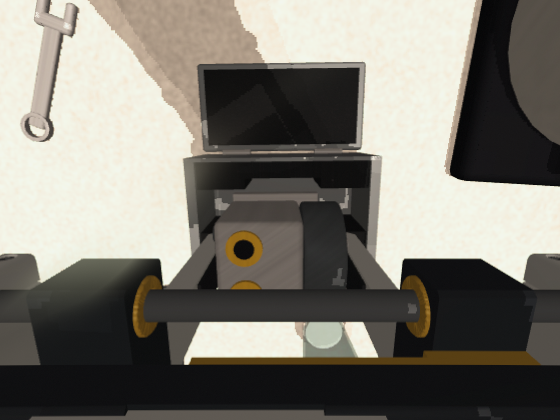

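Call:
{"op": "jog_arm", "data": {"targets": [[[-35.9, 3.5, 0, 0, 0, -0.052, -1], [-35.9, 3.5, 0, 0, 0, -0.052, -1], [-35.9, 3.5, 0, 0, 0, -0.052, -1], [-35.9, 3.5, 0, 0, 0, -0.052, -1], [-35.9, 3.5, 0, 0, 0, -0.052, -1]]]}}

```text
time_s: 16.45
eef_pos: [0.4525, 0.0164, 0.1621]
eef_rot: [-179.8, 0.1, 96.4]
force: [1.1, 0.5, -6.6]
width: 0.0661
```

```bash
python3 - <<'E'
from h import *
rel([.47,-.033,.165],[180,0,96.4])
rel([.6299,-.0316,.130],[180,0,96.4])
E
```

```text
t 16.45 row [-5.101  1.187 -0.292 -0.003  0.001  0.   ] dist mm 52.454674087419065 deg 0.17606851443471444
t 16.45 row [-6.748 17.102  3.166 -0.003  0.001  0.   ] dist mm 186.55496163128137 deg 0.17606851443471444
```

Call:
{"op": "jog_arm", "data": {"targets": [[[-5.1, 1.2, -0.3, 0, 0, 0, -1], [-6.0, 7.0, 0, 0, 0, 0, -1], [-6.75, 13.0, 1.0, 0, 0, 0, -1], [-6.75, 17.1, 2.5, 0, 0, 0, -1], [-6.75, 17.1, 3.1, 0, 0, 0, -1]]]}}

```text
time_s: 17.08
eef_pos: [0.6308, -0.0293, 0.1277]
eef_rot: [-179.6, 0.0, 96.4]
force: [-0.2, -0.4, -8.1]
width: 0.0658
```

```bash
python3 - <<'E'
from h import *
import pickle
o=get_obs();print(o['eef_pos'],o['eef_rot'])
p=snap('wrist','pics/w10.png'); pickle.dump(p,open('w10.pkl','wb'))
snap('side','pics/s10.png'); crop('pics/s10.png','pics/s10a.png',190,160,300,290,5)
E
```

```text
[ 0.6308 -0.0293  0.1277] [-179.6436    0.0189   96.439 ]
```

View pics/w10.png

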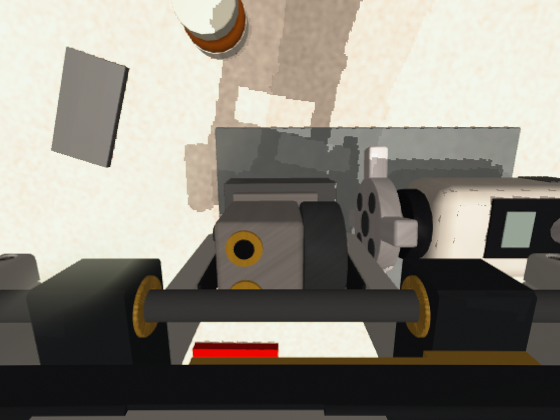

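View pics/s10a.png

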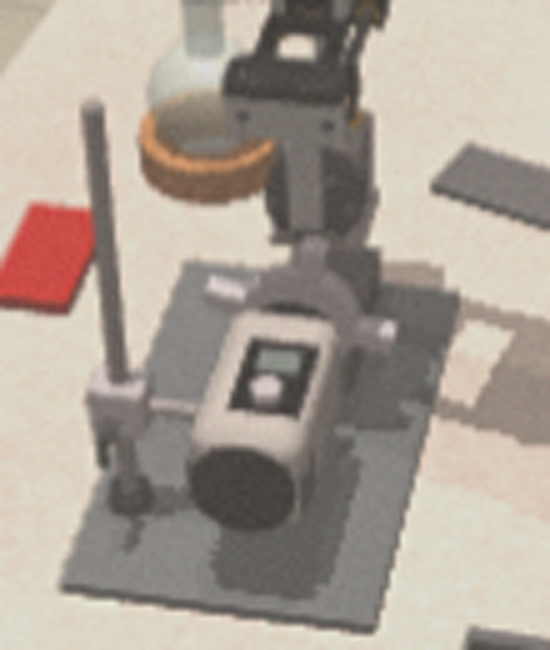

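Call:
{"op": "jog_arm", "data": {"targets": [[[-0.25, -0.1, 2.0, 0, 0, 0, -1], [-0.25, -0.1, 4.0, 0, 0, 0, -1], [-0.25, -0.1, 5.1, 0, 0, 0, -1], [-0.25, -0.1, 5.3, 0, 0, 0, -1], [-0.25, -0.1, 5.35, 0, 0, 0, -1]]]}}

```text
time_s: 17.8
eef_pos: [0.6299, -0.0324, 0.0789]
eef_rot: [-180.0, 0.1, 96.4]
force: [-0.8, 0.4, -6.3]
width: 0.0661
```

```bash
python3 - <<'E'
from h import *
o=get_obs();print(o['eef_pos'],o['eef_rot'],o['force'])
snap('wrist','pics/w11.png')
E
```

```text
[ 0.6299 -0.0324  0.0789] [-179.9549    0.0969   96.4228] [-0.8104  0.4307 -6.3431]
```

View pics/w11.png

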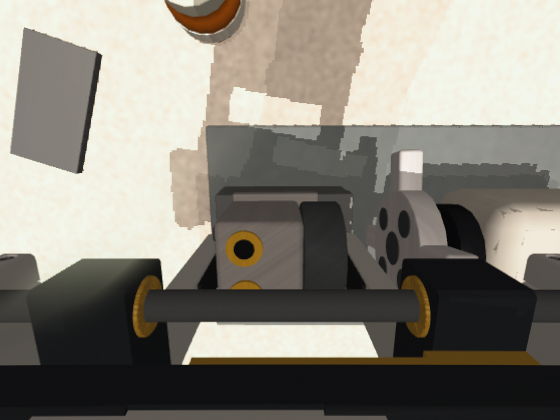

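Call:
{"op": "jog_arm", "data": {"targets": [[[0, 0, 0.2, 0, 0, 0, -1], [0, 0, 0.35, 0, 0, 0, -1], [0, 0, 0.42, 0, 0, 0, -1], [0, 0, 0.46, 0, 0, 0, -1]]]}}

```text
time_s: 18.35
eef_pos: [0.6297, -0.0324, 0.0738]
eef_rot: [-179.9, 0.1, 96.4]
force: [-2.4, 0.6, -0.6]
width: 0.0659
```

Call:
{"op": "jog_arm", "data": {"targets": [[[0, 0, 0, 0, 0, 0, 0.75], [0, 0, 0, 0, 0, 0, 0.75], [0, 0, 0, 0, 0, 0, 0.75], [0, 0, -4, 0, 0, 0, 0.75], [0, 0, -10, 0, 0, 0, 0.75]]]}}

```text
time_s: 18.98
eef_pos: [0.6291, -0.0322, 0.1733]
eef_rot: [-179.7, 0.0, 96.4]
force: [0.5, 0.0, -0.0]
width: 0.0823
```

```bash
python3 - <<'E'
from h import *
import pickle
o=get_obs();print(o['eef_pos'],o['eef_rot'],o['force'],o['width'])
p=snap('wrist','pics/w12.png'); pickle.dump(p,open('w12.pkl','wb'))
snap('side','pics/s12.png'); crop('pics/s12.png','pics/s12a.png',190,160,300,290,5)
R=Ro.from_euler('z',6.41,degrees=True).as_matrix();q=np.array([.6225,.034,0])
l=R.T@(np.array([.6297,-.0324,0])-q); print('pump local',l)
t=q+R@(l+[0,-.007,0]); print(t)
rel([t[0],t[1],.19],[180,0,6.4])
E
```

```text
[ 0.6291 -0.0322  0.1733] [-179.7193    0.042    96.42  ] [ 0.5489  0.0489 -0.0496] 0.08234211139342293
pump local [-0.0003 -0.0668  0.    ]
[ 0.6305 -0.0394  0.    ]
t 19.07 row [-0.669 -0.244 -0.929  0.01  -0.004  1.571] dist mm 11.700569471846805 deg 90.0296471164764
```

View pics/w12.png

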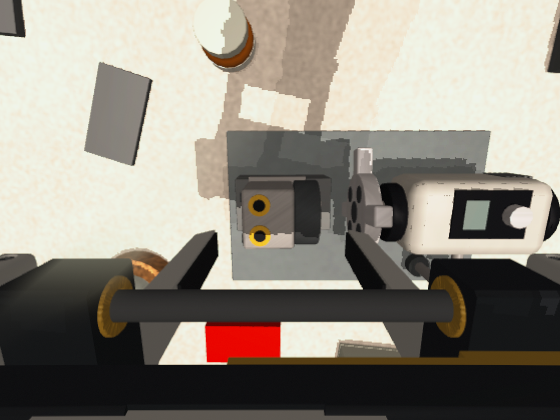

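View pics/s12a.png

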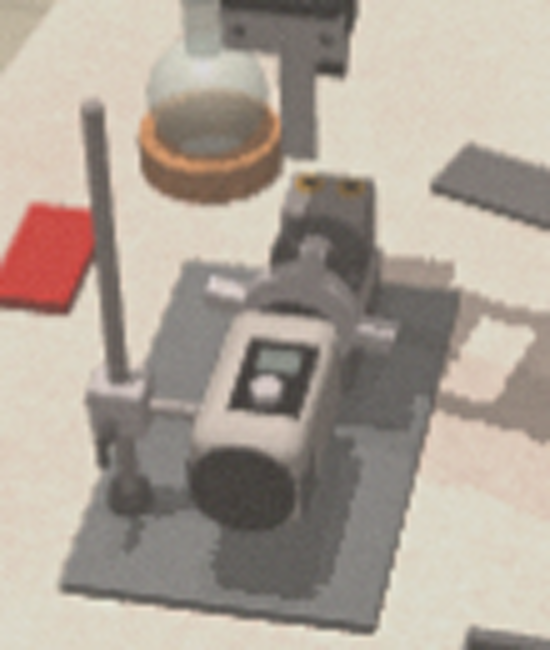

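```bash
python3 - <<'E'
from h import *
crop('pics/w12.png','pics/w12a.png',230,135,420,260,4)
E
```

```text
(no output)
```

View pics/w12a.png

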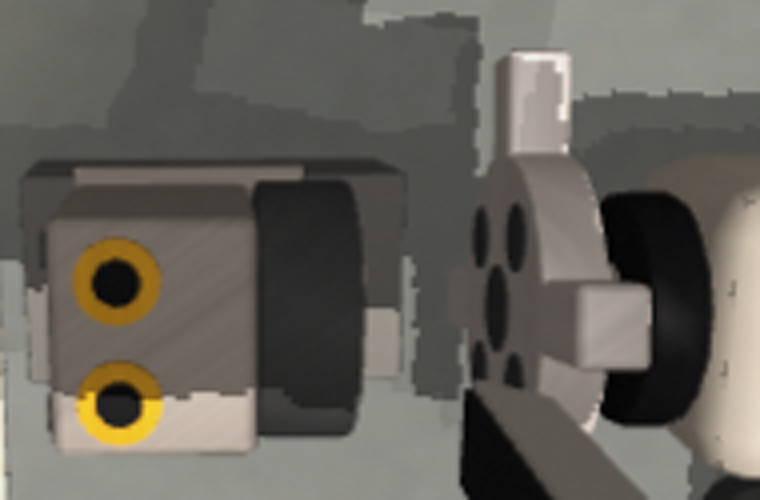

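```bash
python3 - <<'E'
from h import *
import pickle
p=pickle.load(open('w12.pkl','rb'))
f=lambda c:np.array(c,float)/4+np.array((230,135))-0.5+0.5/4
R=Ro.from_euler('z',6.41,degrees=True).as_matrix();q=np.array([.6225,.034,0])
loc=lambda w:(w-q)@R
b=p2w('',f([(48,220),(250,215),(257,452),(58,455)]),.118,p); print('block',loc(b),loc(b).mean(0))
e=b[1]-b[0]+b[2]-b[3];g=b[3]-b[0]+b[2]-b[1];print(np.linalg.norm(e)/2,np.linalg.norm(g)/2,np.degrees(np.arctan2(-e[0],e[1])),np.degrees(np.arctan2(g[1],g[0])))
print('hub',loc(p2w('',f([(496,307)]),.0905,p)))
th=-.188
for s in (-1,1):
    z=.0905+.058*np.cos(th)-s*.008*np.sin(th); x=.058*np.sin(th)+s*.008*np.cos(th)
    print('lug exp x',x,'meas',loc(p2w('',f([(580,287) if s<0 else (581,368)]),z,p)))
    for y in (0,.014): print('pred',(w2p('',q+R@np.array([x,y,z]),p)[0]-[229.6,134.6])*4)
# -x lug end upper corners: lug 3 , t=+.008
a=th+3*np.pi/2
for s in(1,-1):
  x=.058*np.sin(a)+s*.008*np.cos(a); z=.0905+.058*np.cos(a)-s*.008*np.sin(a)
  for y in(0,.014): print('lug3',x,y,z,(w2p('',q+R@np.array([x,y,z]),p)[0]-[229.6,134.6])*4)
# cap
for x,y,z in [(0,-.0338,.1195),(0,-.0558,.1195),(.0295,-.0338,.09),(-.0295,-.0338,.09)]: print('cap',(w2p('',q+R@np.array([x,y,z]),p)[0]-[229.6,134.6])*4)
E
```

```text
block [[-0.0263 -0.0993  0.118 ]
 [-0.0273 -0.0585  0.118 ]
 [ 0.0234 -0.0566  0.118 ]
 [ 0.0241 -0.0987  0.118 ]] [-0.0015 -0.0783  0.118 ]
0.04151775536252907 0.05057246914175438 7.584254365061077 7.819292560195076
hub [[-0.0015 -0.0008  0.0905]]
lug exp x -0.018698921494861326 meas [[-0.0187  0.0001  0.146 ]]
pred [579.3568 287.0862]
pred [657.1368 287.0881]
lug exp x -0.0029808416764997934 meas [[-0.0044  0.0004  0.149 ]]
pred [578.2974 375.5031]
pred [655.8559 375.5347]
lug3 -0.058473195422344096 0 0.08751915832350021 [510.5921  53.6788]
lug3 -0.058473195422344096 0.014 0.08751915832350021 [573.9495  53.6258]
lug3 -0.05548288326077705 0 0.07180107850513867 [493.0027  64.9438]
lug3 -0.05548288326077705 0.014 0.07180107850513867 [552.6755  64.8986]
cap [368.9509 347.3904]
cap [262.155  347.3748]
cap [348.3519 434.1335]
cap [355.4169 185.5381]
```

```bash
python3 - <<'E'
from h import *
R=Ro.from_euler('z',6.41,degrees=True).as_matrix();q=np.array([.6225,.034,0])
t=q+R@np.array([-.0003,-.0748,0]);print(t)
rel([t[0],t[1],.17],[180,0,6.4])
E
```

```text
[ 0.6306 -0.0404  0.    ]
t 19.07 row [-0.762 -0.266  1.072  0.01  -0.004  1.571] dist mm 13.41584412478591 deg 90.0296471164764
```

Call:
{"op": "jog_arm", "data": {"targets": [[[-0.76, -0.27, 0, 0, 0, 1.571, 1], [-0.76, -0.27, 0, 0, 0, 1.571, 1], [-0.76, -0.27, 0, 0, 0, 1.571, 1], [-0.76, -0.27, 0, 0, 0, 1.571, 1], [-0.76, -0.27, 0, 0, 0, 1.571, 1]]]}}

```text
time_s: 19.7
eef_pos: [0.628, -0.0401, 0.1733]
eef_rot: [180.0, 0.1, 42.4]
force: [0.9, -0.0, -0.3]
width: 0.0941
```

```bash
python3 - <<'E'
from h import *
rel([.6306,-.0404,.17],[180,0,6.4])
E
```

```text
t 19.7 row [0.168 0.195 0.328 0.001 0.002 0.628] dist mm 4.171714435577813 deg 35.9549128932446
```

Call:
{"op": "jog_arm", "data": {"targets": [[[0.17, 0.2, 0, 0, 0, 0.628, 1], [0.17, 0.2, 0, 0, 0, 0.628, 1], [0.17, 0.2, 0, 0, 0, 0.628, 1], [0.17, 0.2, 0, 0, 0, 0.628, 1]]]}}

```text
time_s: 20.2
eef_pos: [0.6306, -0.0404, 0.1733]
eef_rot: [179.9, 0.1, 6.5]
force: [-0.0, 0.2, -0.7]
width: 0.0942
```

```bash
python3 - <<'E'
from h import *
import pickle
o=get_obs();print(o['eef_pos'],o['eef_rot'])
rel([.6306,-.0404,.073],[180,0,6.4])
p=snap('wrist','pics/w13.png'); pickle.dump(p,open('w13.pkl','wb'))
E
```

```text
[ 0.6306 -0.0404  0.1733] [179.9164   0.0994   6.4991]
t 20.2 row [ 0.013 -0.016 10.027  0.001  0.002  0.002] dist mm 100.2717763500408 deg 0.16338838613667522
```

View pics/w13.png

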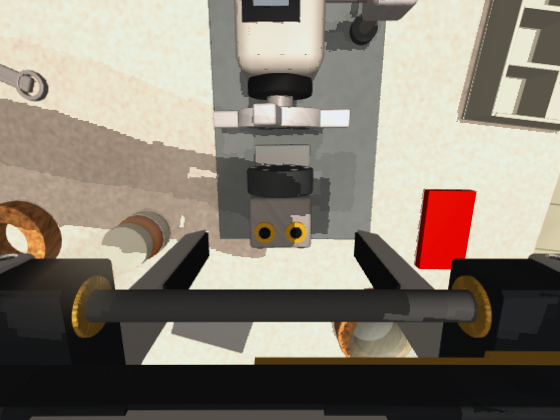

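Call:
{"op": "jog_arm", "data": {"targets": [[[0, 0, 4.5, 0, 0, 0, 1], [0, 0, 8.5, 0, 0, 0, 1], [0, 0, 9.8, 0, 0, 0, 0.5], [0, 0, 10.0, 0, 0, 0, -1], [0, 0, 10.0, 0, 0, 0, -1]]]}}

```text
time_s: 20.88
eef_pos: [0.6312, -0.0406, 0.0751]
eef_rot: [179.9, -0.0, 6.7]
force: [0.4, -0.3, 0.8]
width: 0.0673
```

Call:
{"op": "jog_arm", "data": {"targets": [[[0, 0, 0, 0, 0, 0, -1], [0, 0, 0, 0, 0, 0, -1], [0, 0, 0, 0, 0, 0, -1]]]}}

```text
time_s: 21.25
eef_pos: [0.6306, -0.0407, 0.0746]
eef_rot: [179.9, 0.1, 6.7]
force: [-4.4, -0.8, 7.2]
width: 0.0519
```

```bash
python3 - <<'E'
from h import *
import pickle
o=get_obs();print(o['eef_pos'],o['eef_rot'],o['force'],o['width'])
p=snap('wrist','pics/w14.png'); pickle.dump(p,open('w14.pkl','wb'))
crop('pics/w14.png','pics/w14a.png',180,60,390,290,2.5)
E
```

```text
[ 0.6306 -0.0407  0.0746] [179.8999   0.0564   6.7248] [-4.4152 -0.8347  7.1937] 0.05189932770421915
```

View pics/w14a.png

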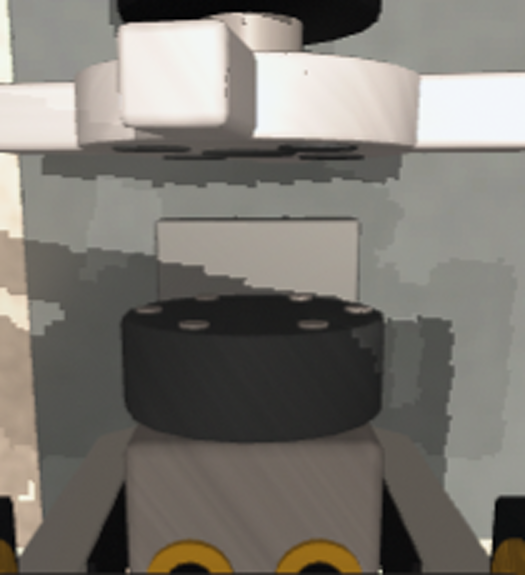

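```bash
python3 - <<'E'
from h import *
import pickle
crop('pics/w14.png','pics/w14b.png',200,60,360,130,4.9)
crop('pics/w13.png','pics/w13b.png',205,60,355,210,4)
E
```

```text
(no output)
```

View pics/w14b.png

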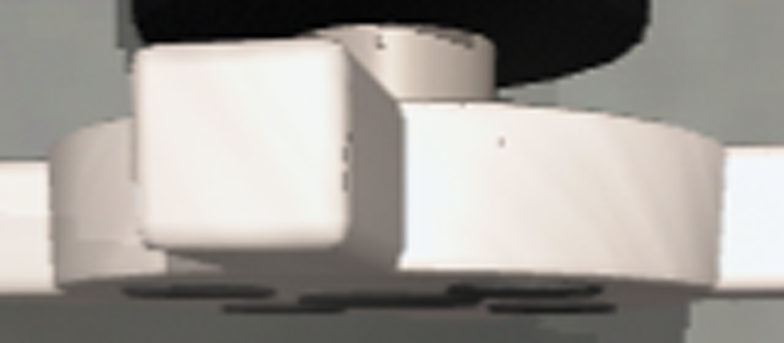

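View pics/w13b.png

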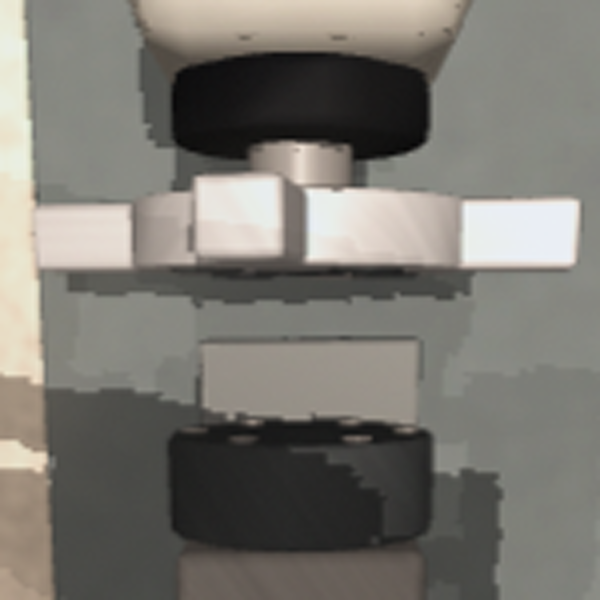

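Call:
{"op": "jog_arm", "data": {"targets": [[[0, 0, -0.3, 0, 0, 0, -1], [-0.05, -1.0, -0.35, 0, 0, 0, -1], [-0.1, -2.2, -0.35, 0, 0, 0, -1], [-0.1, -2.88, -0.35, 0, 0, 0, -1], [-0.1, -2.88, -0.35, 0, 0, 0, -1]]]}}

```text
time_s: 21.92
eef_pos: [0.626, -0.0113, 0.0769]
eef_rot: [179.9, 0.1, 6.8]
force: [0.7, 0.3, -6.8]
width: 0.0516
```

```bash
python3 - <<'E'
from h import *
import pickle
o=get_obs();print(o['eef_pos'],o['eef_rot'],o['force'],o['width'])
R=Ro.from_euler('z',6.41,degrees=True).as_matrix();q=np.array([.6225,.034,0])
print(R.T@(o['eef_pos']-q))
p=snap('wrist','pics/w15.png'); pickle.dump(p,open('w15.pkl','wb'))
crop('pics/w15.png','pics/w15a.png',180,60,390,290,2.5)
E
```

```text
[ 0.626  -0.0113  0.0769] [179.9207   0.1114   6.7869] [ 0.7027  0.2546 -6.7996] 0.05163100632285301
[-0.0016 -0.0454  0.0769]
```

View pics/w15a.png

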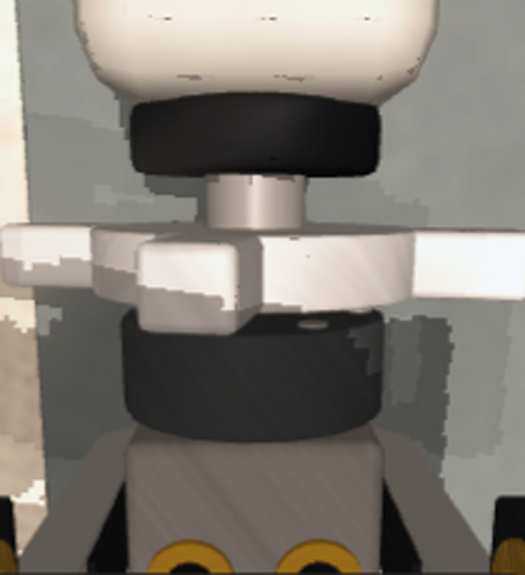

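Call:
{"op": "jog_arm", "data": {"targets": [[[0, 0, 0.2, 0, 0, 0, -1], [0, 0, 0.3, 0, 0, 0, -1], [0, 0, 0.35, 0, 0, 0, -1]]]}}

```text
time_s: 22.35
eef_pos: [0.6263, -0.0124, 0.0745]
eef_rot: [179.9, 0.1, 6.7]
force: [-6.9, -0.2, 8.3]
width: 0.0518
```

```bash
python3 - <<'E'
from h import *
o=get_obs();print(o['eef_pos'],o['eef_rot'],o['force'],o['width'])
E
```

```text
[ 0.6263 -0.0124  0.0745] [179.9036   0.0612   6.7115] [-6.9266 -0.2369  8.2738] 0.05175337763656902
```

Resting (support force shows). Release and look.

Call:
{"op": "jog_arm", "data": {"targets": [[[0, 0, -0.05, 0, 0, 0, 0.4], [0, 0, -0.05, 0, 0, 0, 0.6], [0, 0, -0.05, 0, 0, 0, 0.6], [0, 0, -3, 0, 0, 0, 0.6], [0, 0, -9, 0, 0, 0, 0.6]]]}}

```text
time_s: 22.98
eef_pos: [0.6252, -0.0119, 0.1623]
eef_rot: [180.0, 0.4, 6.7]
force: [0.4, -0.2, 1.2]
width: 0.0749
```

```bash
python3 - <<'E'
from h import *
import pickle
o=get_obs();print(o['eef_pos'],o['eef_rot'],o['force'],o['width'])
p=snap('wrist','pics/w16.png'); pickle.dump(p,open('w16.pkl','wb'))
crop('pics/w16.png','pics/w16a.png',190,60,370,260,3)
snap('side','pics/s16.png'); crop('pics/s16.png','pics/s16a.png',190,160,300,290,5)
E
```

```text
[ 0.6252 -0.0119  0.1623] [179.9683   0.3659   6.7259] [ 0.4458 -0.2383  1.1953] 0.07492068184073619
```

View pics/w16a.png

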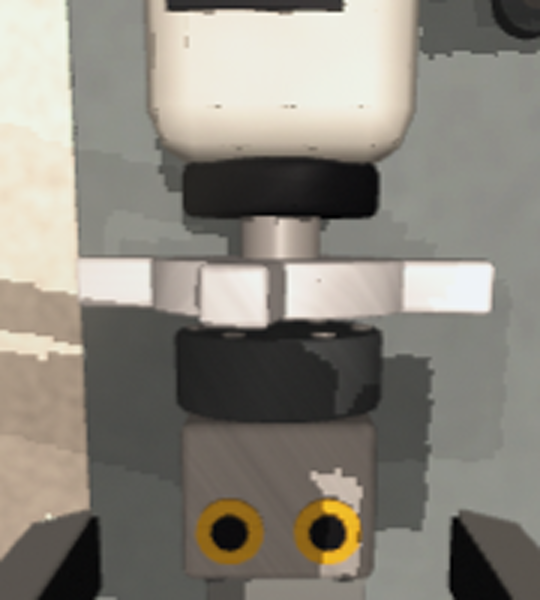

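View pics/s16a.png

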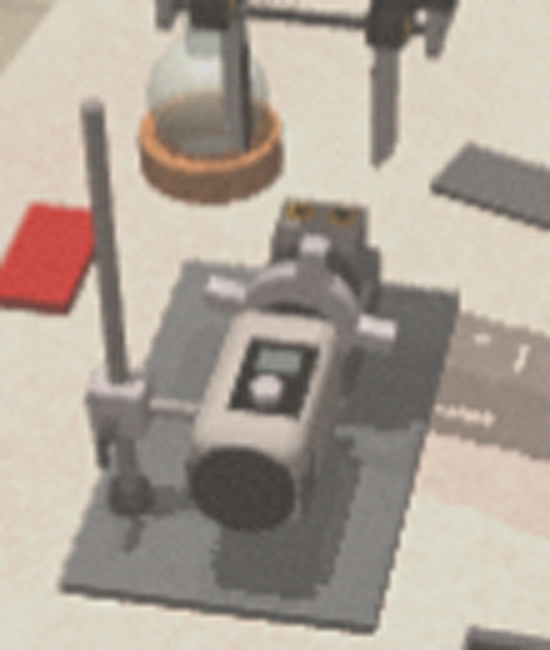

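```bash
python3 - <<'E'
from h import *
import pickle
p=pickle.load(open('w16.pkl','rb'))
f=lambda c:np.array(c,float)/3+np.array((190,60))-0.5+0.5/3
R=Ro.from_euler('z',6.41,degrees=True).as_matrix();q=np.array([.6225,.034,0])
loc=lambda w:(w-q)@R
print('blockrear',loc(p2w('',f([(186,577),(372,577)]),.118,p)),'front',loc(p2w('',f([(184,424),(375,424)]),.118,p)))
print('lug',loc(p2w('',f([(201,326),(268,325)]),[.146,.149],p)))
print('cap top y=-5', (w2p('',q+R@np.array([-.0013,-.005,.1195]),p)[0]-[189.67,59.67])*3, (w2p('',q+R@np.array([-.0013,-.027,.1195]),p)[0]-[189.67,59.67])*3)
rel(q+R@np.array([0,-.03,.2]),[180,0,96.4])
E
```

```text
blockrear [[-0.0259 -0.0703  0.118 ]
 [ 0.0243 -0.0699  0.118 ]] front [[-0.0257 -0.028   0.118 ]
 [ 0.0238 -0.0277  0.118 ]]
lug [[-0.0184  0.0001  0.146 ]
 [-0.0036  0.0007  0.149 ]]
cap top y=-5 [278.4813 336.2981] [277.9575 421.9087]
t 23.07 row [-0.066 -1.639 -2.978  0.009 -0.004 -1.565] dist mm 33.99719541258686 deg 89.66820619004605
```

```bash
python3 - <<'E'
from h import *
R=Ro.from_euler('z',6.41,degrees=True).as_matrix();q=np.array([.6225,.034,0])
o=get_obs();print(R.T@(o['eef_pos']-q),o['force'])
rel(q+R@np.array([.030,.007,.175]),[180,0,6.4])
E
```

```text
[ 0.001  -0.0465  0.1703] [-0.1372  0.4393 -0.7217]
t 23.07 row [ 2.934 -5.33  -0.466  0.003 -0.008  0.006] dist mm 61.02048809123425 deg 0.6089587843267303
```

Call:
{"op": "jog_arm", "data": {"targets": [[[0, 0, -0.5, 0, 0, 0, 0], [2.9, -5.3, -0.5, 0, 0, 0, -1], [2.9, -5.3, -0.5, 0, 0, 0, -1], [2.9, -5.3, -0.5, 0, 0, 0, -1], [2.9, -5.3, -0.5, 0, 0, 0, -1]]]}}

```text
time_s: 23.7
eef_pos: [0.6485, 0.0432, 0.1679]
eef_rot: [179.9, 0.2, 6.7]
force: [-0.5, -0.6, 0.1]
width: 0.0285
```

```bash
python3 - <<'E'
from h import *
import pickle
R=Ro.from_euler('z',6.41,degrees=True).as_matrix();q=np.array([.6225,.034,0])
o=get_obs();print(R.T@(o['eef_pos']-q),o['force'],o['width'])
rel(q+R@np.array([.030,.007,.1345]),[180,0,6.4])
snap('top','pics/t17.png'); crop('pics/t17.png','pics/t17a.png',180,140,310,235,6)
snap('wrist','pics/w17.png')
E
```

```text
[0.0269 0.0063 0.1679] [-0.5124 -0.6186  0.1182] 0.028521338834921348
t 23.7 row [ 0.32  -0.078  3.339  0.001  0.003  0.005] dist mm 33.554726070221655 deg 0.32354266581024044
```

View pics/w17.png

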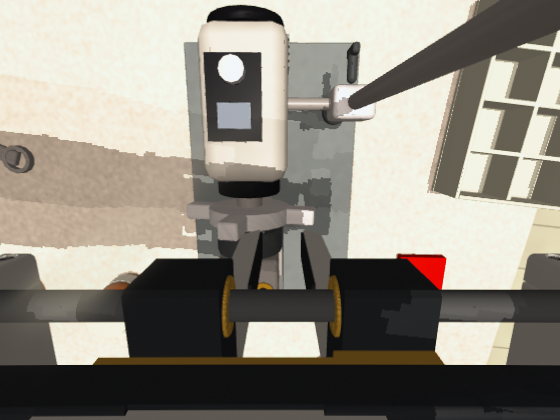

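Call:
{"op": "jog_arm", "data": {"targets": [[[0.3, -0.08, 0, 0, 0, 0, -1], [0.3, -0.08, 0, 0, 0, 0, -1], [0.3, -0.08, 1.8, 0, 0, 0, -1], [0.3, -0.08, 3.3, 0, 0, 0, -1], [0.3, -0.08, 3.3, 0, 0, 0, -1]]]}}

```text
time_s: 24.42
eef_pos: [0.6508, 0.0452, 0.1332]
eef_rot: [179.9, 0.3, 6.7]
force: [0.1, -0.5, 0.6]
width: 0.0002
```

```bash
python3 - <<'E'
from h import *
import pickle
R=Ro.from_euler('z',6.41,degrees=True).as_matrix();q=np.array([.6225,.034,0])
o=get_obs();print(R.T@(o['eef_pos']-q),o['force'],o['width'])
snap('wrist','pics/w18.png')
crop('pics/w18.png','pics/w18a.png',170,150,370,290,3.5)
E
```

```text
[0.0294 0.008  0.1332] [ 0.1094 -0.4908  0.5942] 0.00022571714771715292
```

View pics/w18a.png

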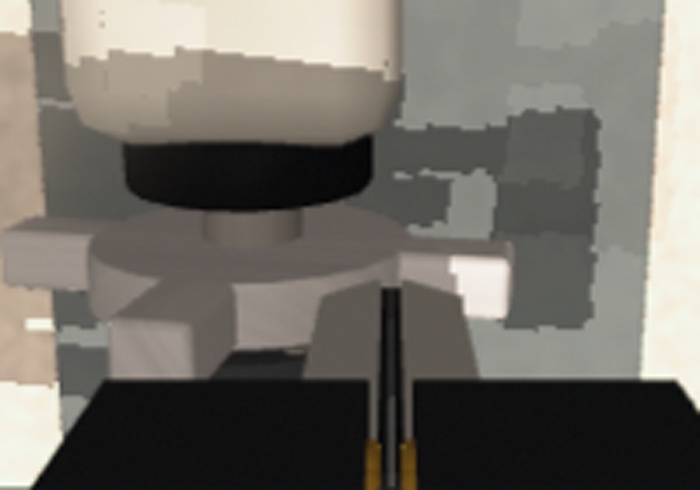

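Call:
{"op": "jog_arm", "data": {"targets": [[[-6.2, 0, 0, 0, 0, 0, -1], [-12.4, 0, 0, 0, 0, 0, -1], [-15.5, 0, -3.5, 0, 0, 0, -1], [-15.5, 0, -8, 0, 0, 0, -1], [-15.5, 0, -9, 0, 0, 0, -1]]]}}

```text
time_s: 25.1
eef_pos: [0.4988, 0.0271, 0.2292]
eef_rot: [179.9, -0.2, 6.7]
force: [-1.1, 0.4, -0.7]
width: 0.0003
```

```bash
python3 - <<'E'
from h import *
o=get_obs();print(o['time_s'],o['eef_pos'],o['force'])
a=[viewer.capture('side')[190:260,200:290,::-1] for _ in range(4)]
cv2.imwrite('pics/s19.png',cv2.resize(np.vstack([np.hstack(a[:2]),np.hstack(a[2:])]),None,fx=4,fy=4,interpolation=cv2.INTER_CUBIC))
snap('wrist','pics/w19.png')
E
```

```text
25.1 [0.4988 0.0271 0.2292] [-1.051   0.3834 -0.7029]
```

View pics/s19.png

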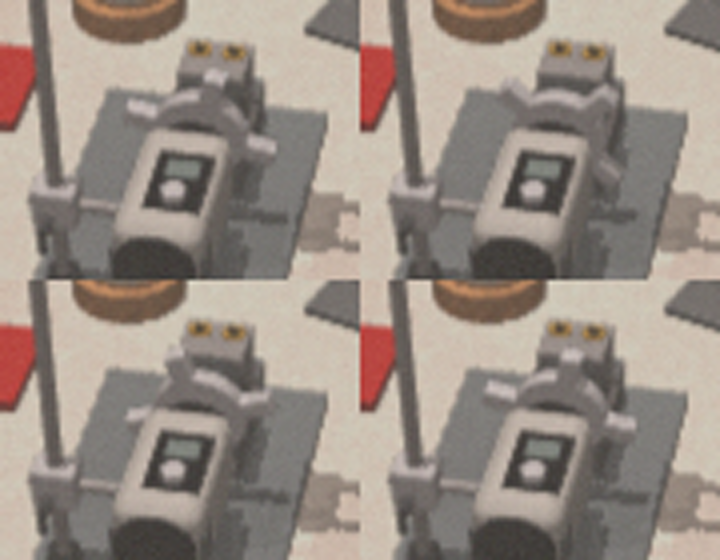

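View pics/w19.png

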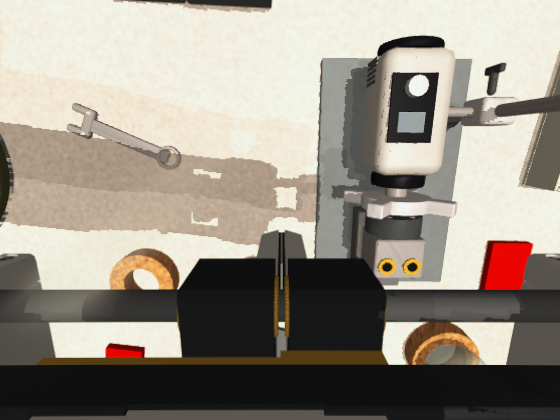

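Call:
{"op": "jog_arm", "data": {"targets": [[[0, 0, -1, 0, 0, 0, -1], [0, 0, -1, 0, 0, 0, -1], [0, 0, -1, 0, 0, 0, -1], [0, 0, -1, 0, 0, 0, -1], [0, 0, -1, 0, 0, 0, -1]]]}}

```text
time_s: 25.98
eef_pos: [0.4979, 0.0272, 0.2355]
eef_rot: [179.9, 0.1, 6.7]
force: [-0.4, -0.9, -0.1]
width: 0.0004
```

```bash
python3 - <<'E'
from h import *
o=get_obs();print(o['time_s'],o['eef_pos'])
a=[viewer.capture('side')[190:260,200:290,::-1] for _ in range(4)]
cv2.imwrite('pics/s20.png',cv2.resize(np.vstack([np.hstack(a[:2]),np.hstack(a[2:])]),None,fx=4,fy=4,interpolation=cv2.INTER_CUBIC))
a=[viewer.capture('top')[150:230,180:310,::-1] for _ in range(1)]
cv2.imwrite('pics/t20.png',cv2.resize(a[0],None,fx=6,fy=6,interpolation=cv2.INTER_CUBIC))
snap('wrist','pics/w20.png');crop('pics/w20.png','pics/w20a.png',310,150,480,300,4)
E
```

```text
25.975 [0.4979 0.0272 0.2355]
```

View pics/s20.png

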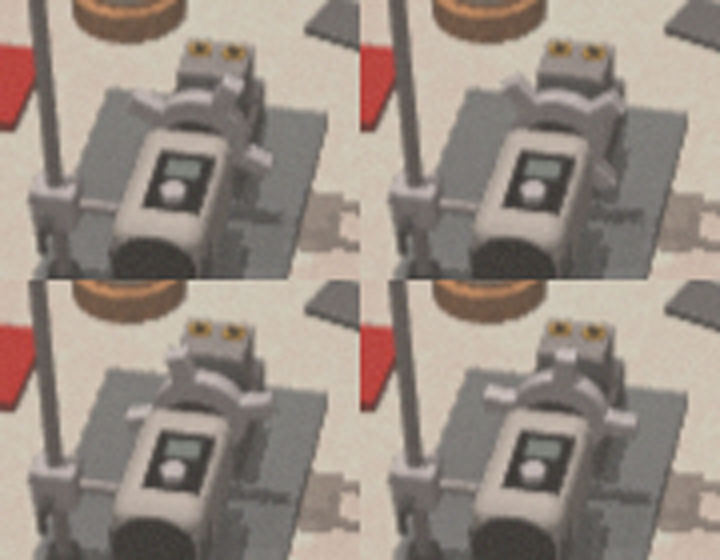

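View pics/t20.png

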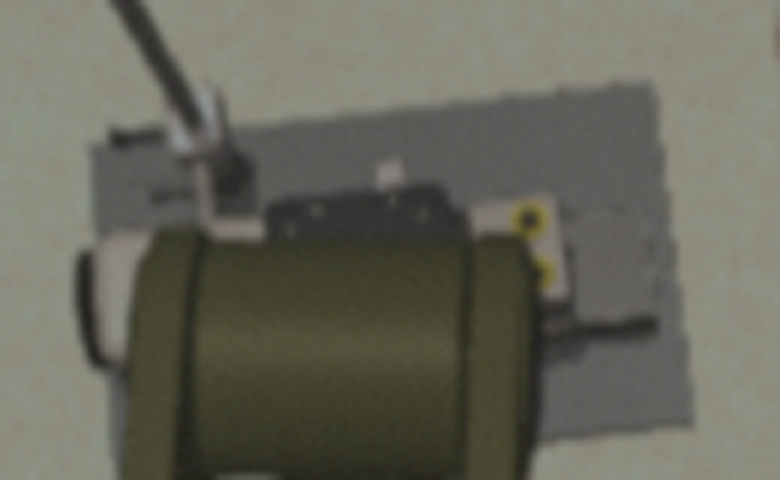

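View pics/w20a.png

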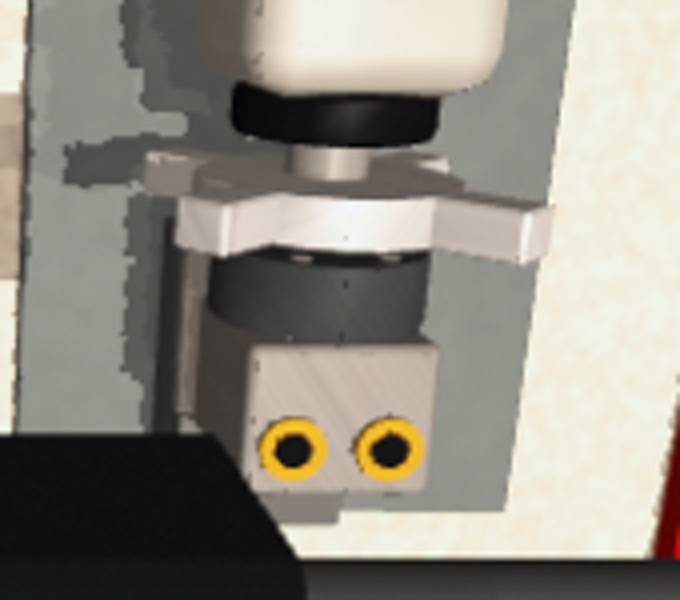

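```bash
python3 -c "
from bench import robot; print(robot.finish_job())"
```

```text
the job is handed in; nothing more can be done
None
```

The pump stands released on the 24 mm plate with the 16 mm plate on top, in line with the rotor. The rotor was still coasting when I handed the job in at about 26 s of the 72 s allowed. The hand-in gives no verdict, so the figures below are my own checks.

- **Height:** Touching the motor's top gave the drive axis at 90–91 mm. The camera fit gave 88.6 ± 1.4 mm, slightly lower, but both round to 40 mm of packing, which puts the pump axis at 90 mm. I did not measure the pump's height directly after release.
- **Placing:** I lifted the pump out of the case by its end faces and set it down short on the plates. I then gripped it by the block sides and moved it up to the rotor.
- **Alignment after release:** The last pictures gave an air gap of about 5 mm (to about 1 mm). The cap was within about 1 mm sideways of the rotor and within about 1° of square. The stand fit and the direct picture comparison had disagreed by about 1.3 mm sideways, and I shifted the pump by most of that.
- **Rotor:** After the flick it turned at about 11 rad/s with no visible slowing over roughly 0.9 s, well over a full turn, so I saw no sign of rubbing.
- **Bystanders:** I planned the moves clear of the glassware and the look-alike plates, and no force reading suggested contact. I did not re-measure their positions at the end.

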